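Roll the glass tube under the cushioned block and stop it on the line

TASK

Take the cushioned hand block off its stand and, with its sole bearing on top of the glass tube, roll the tube along the mat until it lies along the line, pressing with about 7 N all the way (half again as much is too much for the glass, half as much does not stick its label down). Lift the block straight off so the tube stays resting on the line, and set the block back flat on its stand. Do not touch the tube with the fingers or shove it with the block's edge, and leave everything else on the bench where it is.

Things in the scene. Friction and masses are not known exactly. Their poses are not given: they have to be found in the camera images.
- block_grip (a point): Centre of the hand block's grip, 42 mm above the underside of its sole. The grip is a grey upright, 24 mm long (block's x) by 56 mm wide (block's y), standing from 21 to 63 mm above the sole's underside in the middle of the block. Take it from above across its 24 mm. x along the block's length, y along its width, z up.
- block_sole (a point): Middle of the underside of the block's sole while it is not compressed; axes as the block's. The sole gives on springs, about 6 N per mm, up to 5 mm, then it is hard.
- block: The hand block (loose, 0.25 kg), origin in the middle of the underside of its sole: a cork sole 160 x 60 mm, 9 mm thick, sprung under a white back plate of the same outline whose top is 21 mm above the sole's underside, with the grip on top. x along the 160 mm, y along the 60 mm, z up.
- stand: Flat grey plastic slab, fixed, 190 x 90 mm, 10 mm high: the block's stand. Origin under its centre; x along its 190 mm length, z up. The block lies on it lengthwise, in its middle.
- tube_mid (a point): Centre of a closed glass tube lying on the mat (loose, about 0.26 kg): a plain cylinder 38 mm in diameter, 150 mm long, with a white cap at each end, flush with the glass, and a paper label. x runs along the tube; y and z turn with it as it rolls.
- tube: The glass tube itself, origin and axes as its centre point. Under a block moved along on top of it, it rolls at half the block's speed, so it falls back along the sole. Let go, it soon stops.
- mark: The line: a thin white stripe on the mat, 186 mm long, 3 mm wide, flat. Origin at its middle, on the mat's surface; x along the line, y across it. The tube starts about parallel to it, 70 to 96 mm to one side of it or the other.
- mat: Dark rubber mat, fixed, 190 x 260 mm, 4 mm thick; origin under its centre, y along its 260 mm, the rolling direction.
- dish: Bystander: clear round culture dish, 60 mm across, 14 mm high; origin under its centre.
- vial: Bystander: small amber vial, 24 mm across, 32 mm high, standing; origin under its centre.
- plate: Bystander: green well plate, 85 x 127 mm, 20 mm high; origin under its centre.
- rack: Bystander: red test-tube rack, about 85 x 210 mm, 103 mm high with its tubes; origin under its centre.
- tipbox: Bystander: black pipette-tip box, 85 x 122 mm, 68 mm high; origin under its centre.
- reagent: Bystander: amber reagent bottle, 70 mm across, 150 mm high, standing; origin under its centre.
- beaker: Bystander: glass beaker, 70 mm across, 90 mm high, standing; origin under its centre.
Not all that is in view belongs to the job. What is shaped like the block but purple or red is not meant.

How it is judged (in metres and radians):
On the way, in this order (a step that is already met when the one before it is completed fails the run):
1. the block's sole bears on the tube with more than 3.5 N before the tube has rolled 15 mm (contact force between block and tube above 3.5 N and distance of tube_mid from where it was at the start of the episode below 0.015 m), for 0.2 s.
2. the tube is half-way, 30 to 50 mm from the line, and still pressed with more than 3.5 N (contact force between block and tube above 3.5 N and (y of tube_mid in the frame of mark between 0.03 and 0.05 m or y of tube_mid in the frame of mark between -0.05 and -0.03 m)), for 0.2 s.
3. the tube comes to within 12 mm of the line, still pressed with more than 3.5 N (contact force between block and tube above 3.5 N and y of tube_mid in the frame of mark between -0.012 and 0.012 m), for 0.2 s.
At the end, for the whole second after the job is handed in: The tube lies at rest on the mat with its axis within 6 mm of the line (sideways), within 25 mm lengthwise and 0.12 rad of parallel; the block lies flat and at rest on its stand, within 30 mm of the stand's middle and 0.25 rad of its length (y of tube_mid in the frame of mark between -0.006 and 0.006 m and x of tube_mid in the frame of mark between -0.025 and 0.025 m and angle between the x axis of tube_mid and the x axis of mark, either way round below 0.12 rad and linear speed of tube below 0.01 m/s and height (world z) of tube_mid between 0.019 and 0.027 m and horizontal distance between block_sole and stand below 0.03 m and angle between the x axis of block_grip and the x axis of stand, either way round below 0.25 rad and angle between block_grip's own z axis and vertical below 0.08 rad and height (world z) of block_sole between 0.006 and 0.016 m and linear speed of block below 0.02 m/s); the robot touches nothing.
It fails at once if the block presses the tube with more than 12 N (contact force between block and tube above 12 N).
It fails at once if the robot itself touches the tube (contact force between any of the fingers, the arm and tube above 0.3 N).
It fails at once if the block shoves the tube with an edge (the sole is well below the tube's top) (contact force between block and tube above 0.5 N and height (world z) of block_sole below 0.03 m).
It fails at once if the tube is sent rolling faster than 0.2 m/s (linear speed of tube above 0.2 m/s).
It fails at once if a bystander is moved by more than 15 mm (distance of any of dish, vial, plate, rack, tipbox, reagent, beaker from where it was at the start of the episode above 0.015 m).
It also fails if it takes over 72 s, if anything falls off the work surface, if the arm or the gripper's body presses on something with over 40 N, if the wrist force passes 120 N, or if a joint passes its speed limit or range.

ROBOT

A 6-joint arm with a two-finger parallel gripper is mounted at the origin on the work surface. World frame = base frame: x ahead of the robot, y to its left, z up, the work surface at z = 0. Lengths are in mm, angles in rad, forces in N, time in s.
With the tool pointing down it reaches from about 350 to 975 mm from the base axis. Payload 7.1 kg.
Tool frame: the origin (TCP) lies midway between the tips of the shut fingers; the grasp point (between the pads) lies 19 mm behind it; z points along the fingers, y is the direction in which the jaws open and shut (so a half turn about z gives the same grasp; the last joint's range is limited). The gripper opens to 88 mm and grips with 3 to 60 N. Pads are 20 mm wide; open, the fingers measure 115 mm over their backs; the gripper's body (75 mm by 178 mm) begins 61 mm behind the grasp point.
Start: joints at [1.227, 0.423, 1.63, -0, 1.089, -0.019], TCP at [199.418, 592.315, 222.675] pointing down, gripper open.
Joint ranges: [-3, 3], [-0.9, 2.11], [0.09, 2.58], [-1.31, 4.45], [0.11, 2.69], [-2.54, 2.54]. Speed limits (rad/s): [2.39, 2.39, 3.01, 3.14, 3.14, 3.14].

INTERFACE

Orientations are given as a rotation vector (axis times angle).
In Python, from workcell import ctrl, eyes, spotter gives the robot as it stands. The module is installed in compiled form; this text tells all that it offers.
- The arm moves only by the shell command python3 -m jog 'ROWS' [OPENING]. ROWS is JSON, a list of rows, each a list of 2 entries, a list of its own where there are three numbers: the shift along the tool's x, y, z in cm, then the turn, a rotation vector about the tool's x, y, z in degrees. A call has 1 to 8 rows; each row is the pose to reach, as a shift and turn from the pose measured when the call began, along the tool's axes at that moment; what a row does not reach only later rows make up. A row lasts 1/12 s, in which the tool goes at most 41.7 mm and 7.16 degrees, less where a joint would pass 70% of its speed; a pose out of reach is approached as far as the arm can. A call with a gripper value outside its range is refused whole. OPENING is the gripper command: -1 is fully open, 1 is shut, values between are in proportion, set as the call begins (- or left out, the last holds). The fingers move at their own pace and stop on an object; the grip force is fixed at half the most. Time passes only in rows, so rows that repeat a pose let the fingers close. It gives the time, the measured TCP pose, the force and the opening at its end, in the units of the state.
- ctrl.get_obs(): the state, without advancing time (a new reading comes with each control period).
- eyes.get_image(name): name is "scene" or "top" or "wrist"; returns the picture (480x640x3 uint8, blue, green, red); there is no depth.
- eyes.get_calibration(name): a dict with "fx", "fy", "cx", "cy" (pixels), "R" (3x3) and "t" (3): a world point X has camera coordinates R X + t. Camera axes: x right, y down, z forward; pixel columns grow to the right and rows downward; lengths in mm; the calibration is good to about 2 mm. The wrist camera is an equidistant fisheye: a pixel r from the principal point sees the ray r / f radians off the axis. A picture is of the moment at which its call begins: read the wrist's pose just before it. get_calibration takes no time and is no camera call; for the wrist camera it gives the pose at the moment of the call.
- ctrl.close_job(): hands the job in, once; it reports no verdict.
Trained networks look in the newest picture that a camera, given by its name, has taken for a name from the list of things; names that differ only in an ending like _2 or _b are one class to them, and where a whole thing is asked for, a point or a joint stands for the part that bears it (a point fixed in the world has none). Each returns a list of dicts, best first, with "confidence" (0 to 1); they miss things now and then, are a little off and sometimes report something else, mostly with a low value. They report only what shows in the picture. A call takes as long as a camera call. They do not tell look-alikes from the thing itself.
- spotter.spot_in(camera, query): "point" ([x, y, z] in mm, in world coordinates, good to about 4 mm: the middle of the surface that is visible of it).
- spotter.cut_out(camera, query): "pixels" (480x640 bool, what is visible of it).
The state is a dict: "t": time; "qpos": joint angles; "qvel": joint speeds; "joint_torque": joint torques, N m; "ee_pos": TCP position; "orientation": TCP orientation; "ft_force": force on the tool from outside, world axes, zero at the start; "moment": the same for the moment, N m; "width": finger opening in mm.
Only numpy, scipy, OpenCV 4.12 (cv2) and the standard library are available. Lean on these libraries where they do the work, as an engineer would, in place of code of your own. Each camera call takes 0.05 s, during which the arm holds its last target.

## Working session

There is one attempt and no reset: what is moved stays moved. The work goes in short steps, Python scripts to look and compute and a shell command to move; the robot and the scene stay as the last step left them, time stands still between calls to the robot, and variables do not carry over. Pictures are saved under pics/ and viewed, and the job is handed in when it is done.

```bash
mkdir -p pics
python3 - <<'E'
from workcell import ctrl, eyes, spotter
import cv2, numpy as np
o=ctrl.get_obs()
for k,v in o.items(): print(k, np.round(v,3))
for n in ("top","scene"):
    im=eyes.get_image(n); cv2.imwrite(f"pics/{n}0.png",im)
    c=eyes.get_calibration(n); print(n,{k:np.round(v,3).tolist() for k,v in c.items()})
E
```

```text
t 0.0
qpos [ 1.227  0.424  1.631 -0.     1.089 -0.019]
qvel [ 0.001 -0.001  0.001  0.     0.001 -0.002]
joint_torque [-0.0000e+00 -5.4462e+01 -2.7367e+01  6.4000e-02  2.3000e-02 -0.0000e+00]
ee_pos [199.23  591.795 221.902]
orientation [-5.08e-01 -3.10e+00  2.00e-03]
ft_force [ 0.84  -0.264 -0.462]
moment [ 0.016 -0.015  0.016]
width 87.744
top {'fx': 531.221, 'fy': 531.221, 'cx': 312.933, 'cy': 233.46, 'R': [[-0.023, -1.0, -0.009], [-0.997, 0.024, -0.07], [0.07, 0.007, -0.997]], 't': [10.262, 532.631, 1360.041]}
scene {'fx': 502.326, 'fy': 502.326, 'cx': 315.174, 'cy': 243.324, 'R': [[-0.843, 0.538, 0.007], [0.326, 0.52, -0.79], [-0.429, -0.663, -0.613]], 't': [447.976, -115.336, 1427.968]}
```

View pics/top0.png

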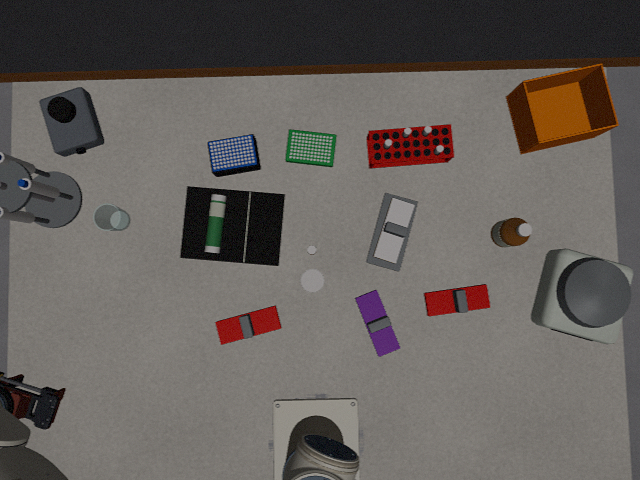

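View pics/scene0.png

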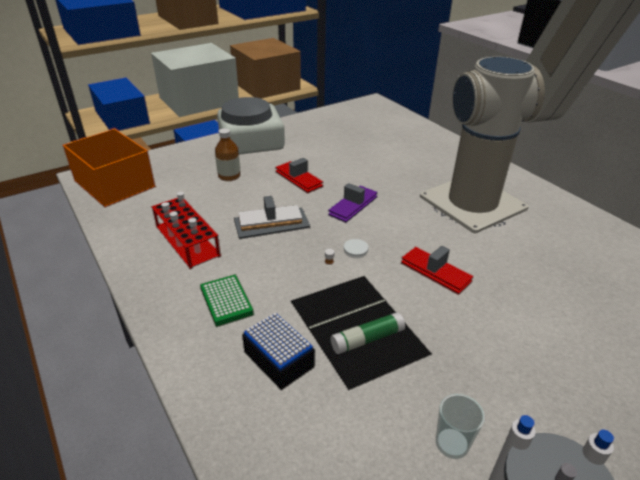

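```bash
cat > h.py <<'E'
from workcell import ctrl, eyes, spotter
import cv2, numpy as np
from scipy.spatial.transform import Rotation as Rot
def cal(n):
    c=eyes.get_calibration(n); return {k:np.array(v,float) for k,v in c.items()}
def ray(c,px,fish=False):
    px=np.atleast_2d(np.asarray(px,float))
    x=(px[:,0]-c['cx'])/c['fx']; y=(px[:,1]-c['cy'])/c['fy']
    if fish:
        r=np.hypot(x,y)+1e-12; d=np.stack([np.sin(r)*x/r,np.sin(r)*y/r,np.cos(r)],1)
    else: d=np.stack([x,y,np.ones_like(x)],1)
    d=d@c['R']; o=-c['R'].T@c['t']; return o,d
def onz(c,px,z,fish=False):
    o,d=ray(c,px,fish); s=(z-o[2])/d[:,2]; return o+s[:,None]*d
def proj(c,X,fish=False):
    X=np.atleast_2d(X)@c['R'].T+c['t']
    if fish:
        rr=np.hypot(X[:,0],X[:,1])+1e-12; th=np.arctan2(rr,X[:,2]); a=X[:,0]/rr*th; b=X[:,1]/rr*th
    else: a=X[:,0]/X[:,2]; b=X[:,1]/X[:,2]
    return np.stack([c['fx']*a+c['cx'],c['fy']*b+c['cy']],1)
def rect(mask):
    cs,_=cv2.findContours(mask.astype(np.uint8),cv2.RETR_EXTERNAL,cv2.CHAIN_APPROX_NONE)
    k=max(cs,key=cv2.contourArea); return cv2.minAreaRect(k),cv2.boxPoints(cv2.minAreaRect(k))
E
python3 - <<'E'
from h import *
c=cal("top"); im=eyes.get_image("top")
for q in ("block","block_grip","stand","tube","mark","mat","dish","vial"):
    r=spotter.spot_in("top",q); print(q,[(np.round(d['point'],0).tolist(),round(d['confidence'],2)) for d in r[:4]])
for q in ("block","stand","tube","mark","mat"):
    r=spotter.cut_out("top",q)
    for d in r[:4]:
        if d['confidence']<0.2: continue
        m=d['pixels']; 
        if m.sum()<10: continue
        ys,xs=np.nonzero(m)
        (ct,sz,a),b=rect(m); print(q,round(d['confidence'],2),int(m.sum()),np.round(ct,1),np.round(sz,1),round(a,1)); np.save(f"m_{q}_{int(ct[0])}.npy",m)
s=3
cr=im[170:350,170:440]; cv2.imwrite("pics/crop0.png",cv2.resize(cr,None,fx=2.9,fy=2.9,interpolation=cv2.INTER_CUBIC))
print(ctrl.get_obs()['t'])
E
```

```text
block [([306.0, -162.0, 18.0], 0.93), ([302.0, 163.0, 22.0], 0.87), ([535.0, -205.0, 33.0], 0.86), ([356.0, -365.0, 25.0], 0.67)]
block_grip [([354.0, -362.0, 26.0], 0.79), ([527.0, -209.0, 32.0], 0.68), ([757.0, -2.0, 22.0], 0.61), ([303.0, 163.0, 23.0], 0.58)]
stand [([525.0, -190.0, 11.0], 0.81)]
tube [([560.0, 245.0, 38.0], 0.96)]
mark [([533.0, -206.0, 30.0], 0.33)]
mat [([555.0, 191.0, 6.0], 0.93)]
dish [([416.0, -1.0, 19.0], 0.88), ([531.0, -210.0, 31.0], 0.65), ([556.0, 246.0, 41.0], 0.37)]
vial [([492.0, 4.0, 36.0], 0.4)]
block 0.93 1564 [247.3 324.8] [25.3 64.6] 74.7
block 0.88 1528 [456.3 300.2] [25.1 63.7] 82.1
block 0.81 1498 [393.7 230.4] [25.1 62.7] 16.9
block 0.79 1475 [376.5 322.4] [63.8 23.9] 67.2
stand 0.92 1072 [391. 232.] [35.7 73.7] 14.3
tube 0.68 851 [214.7 223.2] [15.2 58.5] 6.7
mat 0.89 6159 [231.7 225.6] [98.7 71.9] 4.8
0.8
```

View pics/crop0.png

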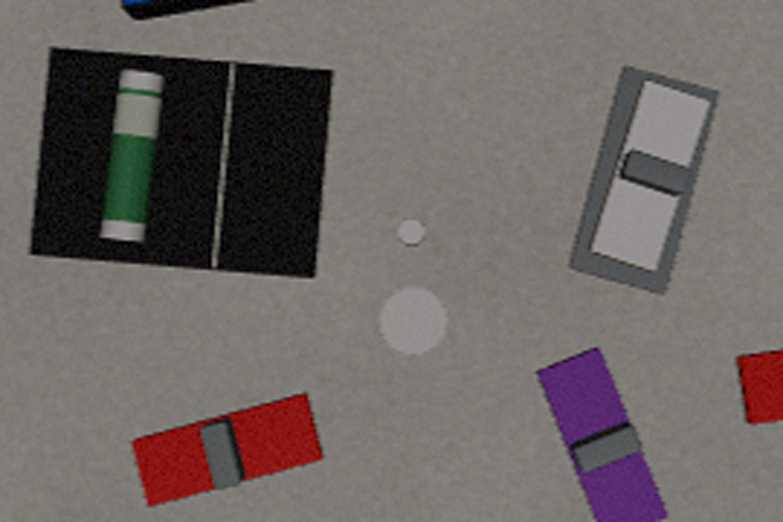

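Candidates in the top view: the white-backed block on the grey stand at (393,231), a red look-alike at (248,325), another red one at (457,300), and a purple one at (377,323). The description (white back plate, on the stand) picks (393,231), and the crop confirms it. I'll measure precisely next.

Run:
```python
from h import *
c=cal("top"); im=eyes.get_image("top"); g=cv2.cvtColor(im,cv2.COLOR_BGR2GRAY).astype(float)
def ang(b): # long edge direction in world
    e=[b[1]-b[0],b[2]-b[1]]; e=max(e,key=lambda v:np.hypot(*v[:2])); return np.degrees(np.arctan2(e[1],e[0]))%180, [round(float(np.hypot(*(b[i+1]-b[i])[:2])),1) for i in (0,1)]
# block plate
hsv=cv2.cvtColor(im,cv2.COLOR_BGR2HSV)
print("block px",im[212,398],im[255,386],"stand",im[225,376],"tube",im[225,214],im[200,217],"line",im[226,248])
m=np.load("m_stand_391.npy").astype(bool)
mb=np.load([f for f in __import__('os').listdir('.') if f.startswith('m_block_393')][0]).astype(bool)
(_,_,_),b=rect(mb); W=onz(c,b,31); print("block corners",np.round(W[:,:2],1).tolist(),"c",np.round(W.mean(0)[:2],1),ang(W[:,:2]))
roi=np.zeros_like(g,bool); roi[185:280,360:425]=True
w=(g>150)&roi; w=cv2.morphologyEx(w.astype(np.uint8),cv2.MORPH_CLOSE,np.ones((15,15)))
(_,_,_),b=rect(w); W=onz(c,b,31); print("white corners",np.round(W[:,:2],1).tolist(),"c",np.round(W.mean(0)[:2],1),ang(W[:,:2]))
(_,_,_),b=rect(m|mb); W=onz(c,b,10); print("stand",np.round(W[:,:2],1).tolist(),"c",np.round(W.mean(0)[:2],1),ang(W[:,:2]))
mm=np.load([f for f in __import__('os').listdir('.') if f.startswith('m_mat')][0]).astype(bool)
dk=np.zeros_like(g,bool); dk[182:270,175:290]=True; dk&=(g<50); dk=cv2.morphologyEx(dk.astype(np.uint8),cv2.MORPH_CLOSE,np.ones((25,25)))
(_,_,_),b=rect(dk); W=onz(c,b,4); print("mat",np.round(W[:,:2],1).tolist(),"c",np.round(W.mean(0)[:2],1),ang(W[:,:2]))
# tube
r2=np.zeros_like(g,bool); r2[185:262,195:232]=True; t=(r2&((g>60)|(hsv[...,1]>80)&(g>35))).astype(np.uint8)
t=cv2.morphologyEx(t,cv2.MORPH_OPEN,np.ones((3,3)))
(_,_,_),b=rect(t); W=onz(c,b,23); print("tube",np.round(W[:,:2],1).tolist(),"c",np.round(W.mean(0)[:2],1),ang(W[:,:2]))
# line: subpixel centroid per row
pts=[]
for r in range(194,263):
    x0=int(round(248-(r-226)*6/70)); xs=np.arange(x0-5,x0+6); v=np.clip(g[r,xs]-25,0,None)
    if v.sum()>60 and v.max()>60: pts.append(((v*xs).sum()/v.sum(),r))
pts=np.array(pts); W=onz(c,pts,4); l=cv2.fitLine(W[:,:2].astype(np.float32),cv2.DIST_HUBER,0,0.01,0.01).ravel()
print("line rows",pts[[0,-1]],"mid",np.round((W[0]+W[-1])/2,1),"len",np.linalg.norm(W[0]-W[-1]),"ang",np.degrees(np.arctan2(l[1],l[0]))%180, l)
```

```text
block px [146 144 147] [146 146 149] stand [74 75 73] tube [53 85 39] [129 135 131] line [27 27 27]
block corners [[468.5, -153.8], [622.1, -205.6], [601.6, -266.8], [448.4, -214.5]] c [ 535.2 -210.2] (np.float64(161.33129574314066), [162.1, 64.5])
white corners [[503.0, -172.0], [590.7, -201.3], [574.0, -251.9], [486.5, -222.5]] c [ 538.5 -211.9] (np.float64(161.54115495059636), [92.4, 53.3])
stand [[452.5, -134.8], [638.3, -188.1], [612.8, -277.8], [427.6, -223.7]] c [ 532.8 -206.1] (np.float64(163.96773555635326), [193.3, 93.3])
mat [[479.5, 347.0], [668.3, 330.1], [640.1, 71.4], [452.2, 90.7]] c [560.  209.8] (np.float64(83.79377503003889), [189.5, 260.2])
tube [[492.7, 280.2], [643.7, 260.4], [638.0, 221.9], [487.1, 242.0]] c [565.4 251.1] (np.float64(172.51445112308153), [152.3, 38.9])
line rows [[249.52380952 194.        ]
 [243.46060606 261.        ]] mid [554. 172.   4.] len 177.25901707952494 ang 173.93773 [ 9.9440771e-01 -1.0560916e-01  5.6351190e+02  1.7096324e+02]
```

```bash
cat >> h.py <<'E'
def to(target, yaw=None, o=None):
    """print shift (cm) and turn (deg) in tool axes to reach world target with tool y along yaw (deg, mod 180), tool pointing straight down"""
    o=o or ctrl.get_obs(); R=Rot.from_rotvec(o['orientation']).as_matrix(); p=np.array(o['ee_pos'])
    sh=R.T@(np.array(target,float)-p)/10
    z=np.array([0,0,-1.]); cy=np.degrees(np.arctan2(R[1,1],R[0,1]))
    print("pos",np.round(p,1),"yaw_y",round(cy,2),"tilt",np.round(R[:,2],4),"q6",np.round(o['qpos'][5],3),"t",round(o['t'],2),"F",np.round(o['ft_force'],2),"w",round(o['width'],1))
    print("shift cm",np.round(sh,3))
    if yaw is not None:
        for k in (-360,-180,0,180,360):
            ya=np.radians(yaw+k); y=np.array([np.cos(ya),np.sin(ya),0]); x=np.cross(y,z); Rt=np.stack([x,y,z],1)
            rv=np.degrees(Rot.from_matrix(R.T@Rt).as_rotvec())
            if k in(0,180): print(" turn deg",k,np.round(rv,2))
E
python3 - <<'E'
from h import *
o=ctrl.get_obs(); R=Rot.from_rotvec(o['orientation']).as_matrix(); print(np.round(R,3))
to([535,-210,160],161.5)
E
```

```text
[[-0.948  0.319  0.   ]
 [ 0.319  0.948  0.   ]
 [-0.     0.    -1.   ]]
pos [199.4 592.3 222.7] yaw_y 71.39 tilt [ 0.  0. -1.] q6 -0.019 t 0.85 F [ 0.56 -0.04  0.26] w 87.8
shift cm [-57.406 -65.327   6.268]
 turn deg 0 [  0.     0.   -90.11]
 turn deg 180 [ 0.   -0.   89.89]
```

```bash
python3 -m jog '[[[-14,-16,1],[0,0,7]],[[-57,-65,4],[0,0,50]],[[-57,-65,4],[0,0,50]],[[-57,-65,4],[0,0,50]],[[-57,-65,4],[0,0,50]],[[-57,-65,4],[0,0,50]],[[-57,-65,4],[0,0,50]],[[-57,-65,4],[0,0,50]]]' -1
python3 - <<'E'
from h import *
to([535,-210,180],-18.6)
E
```

```text
t: 1.52
ee_pos: [327.9, 283.3, 207.5]
orientation: [1.779, 2.589, 0.001]
ft_force: [0.2, -0.4, 0.8]
width: 87.9
pos [327.9 283.3 207.5] yaw_y 21.02 tilt [ 7.e-04  6.e-04 -1.e+00] q6 0.318 t 1.52 F [ 0.2  -0.37  0.84] w 87.9
shift cm [-53.475   1.631   2.734]
 turn deg 0 [ 4.000e-02 -3.000e-02  3.962e+01]
 turn deg 180 [ 4.0000e-02  6.0000e-02 -1.4038e+02]
```

```bash
python3 -m jog '[[[-53.5,1.6,2.7],[0,0,39.6]],[[-53.5,1.6,2.7],[0,0,39.6]],[[-53.5,1.6,2.7],[0,0,39.6]],[[-53.5,1.6,2.7],[0,0,39.6]],[[-53.5,1.6,2.7],[0,0,39.6]],[[-53.5,1.6,2.7],[0,0,39.6]],[[-53.5,1.6,2.7],[0,0,39.6]],[[-53.5,1.6,2.7],[0,0,39.6]]]'
python3 - <<'E'
from h import *
to([535,-210,180],-18.6)
E
```

```text
t: 2.18
ee_pos: [456.6, -24.3, 190.8]
orientation: [2.551, 1.833, 0.002]
ft_force: [0.5, 0.9, 0.5]
width: 88.0
pos [456.6 -24.3 190.8] yaw_y -18.61 tilt [ 1.6e-03  5.0e-04 -1.0e+00] q6 0.245 t 2.18 F [0.46 0.92 0.46] w 88.0
shift cm [-15.093  13.355   1.081]
 turn deg 0 [ 0.07 -0.06 -0.01]
 turn deg 180 [-9.0000e-02 -1.2000e-01  1.7999e+02]
```

```bash
python3 -m jog '[[[-15.1,13.35,1.1],[0,0,0]],[[-15.1,13.35,1.1],[0,0,0]],[[-15.1,13.35,1.1],[0,0,0]],[[-15.1,13.35,1.1],[0,0,0]],[[-15.1,13.35,1.1],[0,0,0]],[[-15.1,13.35,1.1],[0,0,0]],[[-15.1,13.35,1.1],[0,0,0]],[[-15.1,13.35,1.1],[0,0,0]]]'
python3 - <<'E'
from h import *
to([535,-210,180],-18.6)
im=eyes.get_image("wrist"); cv2.imwrite("pics/wrist1.png",im)
c=cal("wrist"); print({k:np.round(v,3).tolist() for k,v in c.items()})
to([535,-210,180],-18.6)
for q in ("block","block_grip","stand"):
    print(q,[(np.round(d['point'],1).tolist(),round(d['confidence'],2)) for d in spotter.spot_in("wrist",q)[:3]])
    for i,d in enumerate(spotter.cut_out("wrist",q)[:2]): 
        np.save(f"w1_{q}_{i}.npy",d['pixels']); print(q,i,d['confidence'],d['pixels'].sum())
E
```

```text
t: 2.85
ee_pos: [534.2, -209.6, 179.4]
orientation: [-2.551, -1.832, -0.002]
ft_force: [0.2, -0.3, 0.6]
width: 88.0
pos [ 534.2 -209.6  179.4] yaw_y -18.65 tilt [ 4.0e-04  1.3e-03 -1.0e+00] q6 -0.071 t 2.85 F [ 0.23 -0.32  0.64] w 88.0
shift cm [-0.011  0.083 -0.057]
 turn deg 0 [-0.   -0.08 -0.05]
 turn deg 180 [-1.2000e-01  0.0000e+00  1.7995e+02]
{'fx': 371.648, 'fy': 371.648, 'cx': 325.869, 'cy': 242.866, 'R': [[0.948, -0.318, -0.001], [-0.304, -0.906, 0.293], [-0.094, -0.278, -0.956]], 't': [-572.578, -48.894, 342.669]}
pos [ 534.2 -209.1  179.6] yaw_y -18.59 tilt [ 6.0e-04  1.2e-03 -1.0e+00] q6 -0.071 t 2.9 F [-0.26  1.14 -0.06] w 87.8
shift cm [-0.064  0.107 -0.038]
 turn deg 0 [ 0.01 -0.08  0.01]
 turn deg 180 [ 1.2000e-01  1.0000e-02 -1.7999e+02]
block [([374.0, -377.8, 16.4], 0.97), ([317.5, -155.8, 19.4], 0.9), ([311.9, 106.9, 17.9], 0.83)]
block 0 0.98 12732
block 1 0.76 3022
block_grip [([310.1, 109.0, 20.1], 0.95), ([536.7, -208.1, 28.8], 0.92), ([369.5, -382.6, 17.5], 0.9)]
block_grip 0 0.94 7438
block_grip 1 0.77 12865
stand [([536.0, -191.7, 9.6], 0.87)]
stand 0 0.75 6318
```

View pics/wrist1.png

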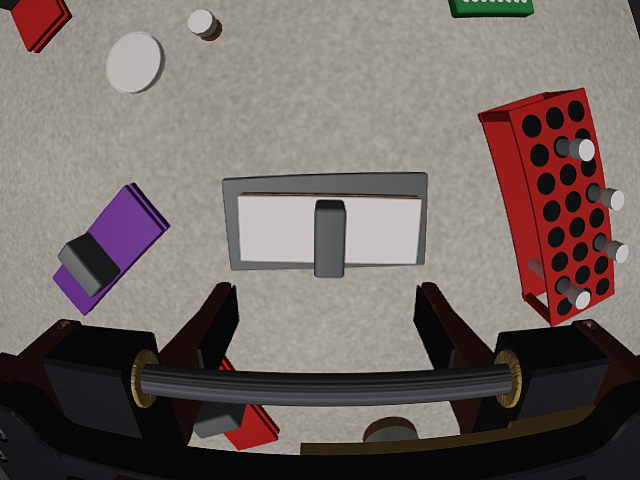

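Run:
```python
from h import *
im=cv2.imread("pics/wrist1.png"); c=cal("wrist"); g=cv2.cvtColor(im,cv2.COLOR_BGR2GRAY)
print(im[230,280],im[230,390],im[240,330],im[204,330],im[185,300],im[250,228])
def wrect(mask,z):
    cs,_=cv2.findContours(mask.astype(np.uint8),cv2.RETR_EXTERNAL,cv2.CHAIN_APPROX_NONE)
    k=max(cs,key=cv2.contourArea)[:,0,:]; W=onz(c,k,z,True)[:,:2].astype(np.float32)
    (ct,sz,a)=cv2.minAreaRect(W); b=cv2.boxPoints((ct,sz,a)); e=max([b[1]-b[0],b[2]-b[1]],key=lambda v:np.hypot(*v))
    return np.round(ct,1),np.round(sz,1),round(float(np.degrees(np.arctan2(e[1],e[0]))),2)
roi=np.zeros_like(g,bool); roi[170:285,215:435]=True
w=((g>150)&roi).astype(np.uint8); w=cv2.morphologyEx(w,cv2.MORPH_CLOSE,np.ones((1,45),np.uint8)); w=cv2.morphologyEx(w,cv2.MORPH_OPEN,np.ones((5,5),np.uint8))
print("plate",wrect(w,31))
gr=(cv2.inRange(g,55,125)>0); r2=np.zeros_like(g,bool); r2[204:285,308:352]=True
t=(gr&r2); t=cv2.morphologyEx(t.astype(np.uint8),cv2.MORPH_OPEN,np.ones((5,5),np.uint8))
print("grip top",wrect(t,73))
st=((g>55)&(g<125)); r3=np.zeros_like(g,bool); r3[168:275,215:432]=True
hs=cv2.cvtColor(im,cv2.COLOR_BGR2HSV)
s=np.load("w1_stand_0.npy").astype(bool)|np.load("w1_block_0.npy").astype(bool) if np.load("w1_block_0.npy")[230,280] else np.load("w1_stand_0.npy").astype(bool)|(w>0)
s[:, :215]=0; s[:,432:]=0; s[:168]=0; s[272:]=0
s=cv2.morphologyEx(s.astype(np.uint8),cv2.MORPH_OPEN,np.ones((5,5),np.uint8))
print("stand",wrect(s,10))
v=im.copy(); v[w>0]=(0,0,255); v[t>0]=(0,255,0); e=cv2.Canny(s*255,50,100); v[e>0]=(255,0,0); cv2.imwrite("pics/wrist1m.png",cv2.resize(v[150:300,200:450],None,fx=3,fy=3))
```

```text
[191 193 197] [192 193 198] [91 92 89] [28 27 27] [103 102 100] [109 114 119]
plate (array([ 528.5, -216.1]), array([100.9, 204.4]), -15.05)
grip top (array([ 536.6, -211.7]), array([53.5, 23.1]), 71.0)
stand (array([ 534.1, -210.6]), array([ 94.1, 191.3]), -16.95)
```

View pics/wrist1m.png

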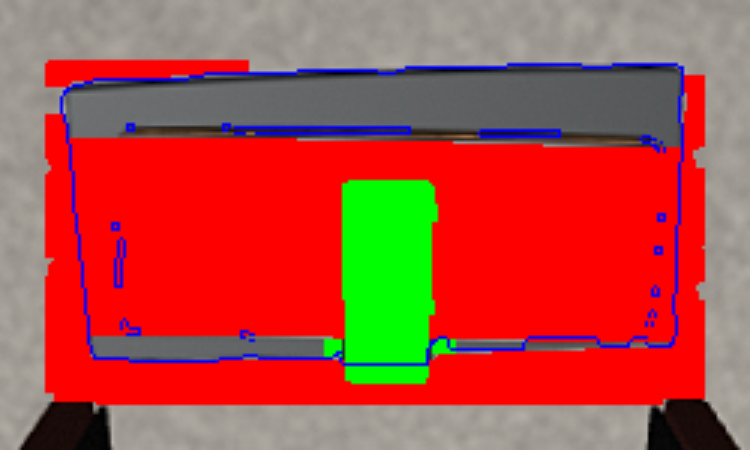

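Run:
```python
from h import *
to([536.5,-211.3,36.5],-18.8)
```

```text
pos [ 534.9 -209.2  180.1] yaw_y -18.55 tilt [ 1.8e-03  5.0e-04 -1.0e+00] q6 -0.071 t 3.2 F [0.26 0.33 0.39] w 88.0
shift cm [-0.161  0.197 14.359]
 turn deg 0 [ 0.09 -0.06  0.25]
 turn deg 180 [ 9.0000e-02  1.4000e-01 -1.7975e+02]
```

```bash
python3 -m jog '[[[-0.16,0.2,4],[0,0,0.3]],[[-0.16,0.2,7.5],[0,0,0.3]],[[-0.16,0.2,10.5],[0,0,0.3]],[[-0.16,0.2,12.5],[0,0,0.3]],[[-0.16,0.2,13.8],[0,0,0.3]],[[-0.16,0.2,14.3],[0,0,0.3]],[[-0.16,0.2,14.3],[0,0,0.3]],[[-0.16,0.2,14.3],[0,0,0.3]]]'
python3 - <<'E'
from h import *
to([536.5,-211.3,36],-18.8)
im=eyes.get_image("wrist"); cv2.imwrite("pics/wrist2.png",im)
im=eyes.get_image("scene"); cv2.imwrite("pics/scene2.png",cv2.resize(im[150:280,200:350],None,fx=5,fy=4.6))
E
```

```text
t: 3.87
ee_pos: [537.3, -211.5, 38.0]
orientation: [2.554, 1.827, 0.004]
ft_force: [0.1, -0.4, -0.5]
width: 87.5
pos [ 537.3 -211.5   38. ] yaw_y -18.84 tilt [ 0.003 -0.    -1.   ] q6 -0.069 t 3.87 F [ 0.05 -0.38 -0.52] w 87.5
shift cm [-0.007 -0.084  0.196]
 turn deg 0 [ 0.17 -0.05 -0.04]
 turn deg 180 [-9.0000e-02 -2.6000e-01  1.7996e+02]
```

View pics/wrist2.png

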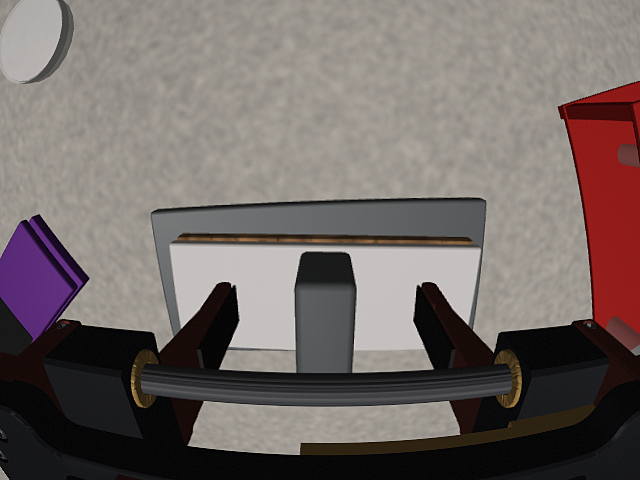

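View pics/scene2.png

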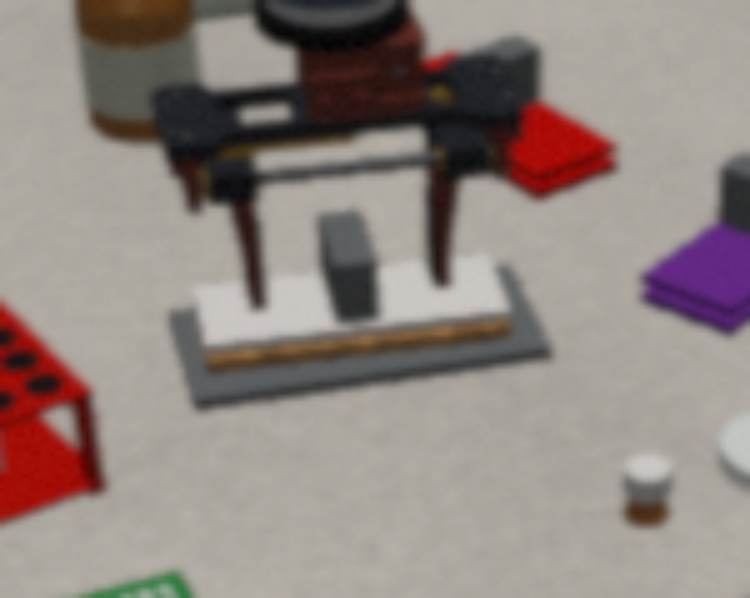

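The wrist view shows the grip at (325,300), midway between the pads at (237,320) and (415,320). I'll lower 2 mm and shut.

```bash
python3 -m jog '[[[0,-0.05,0.2],[0.1,0,0]],[[0,-0.05,0.2],[0.1,0,0]]]'; python3 -m jog '[[[0,0,0],[0,0,0]],[[0,0,0],[0,0,0]],[[0,0,0],[0,0,0]],[[0,0,0],[0,0,0]],[[0,0,0],[0,0,0]],[[0,0,0],[0,0,0]],[[0,0,0],[0,0,0]],[[0,0,0],[0,0,0]]]' 1
python3 - <<'E'
from h import *
for i in range(3):
    to([536.5,-211.3,120],-18.8); eyes.get_image("top")
E
```

```text
t: 4.13
ee_pos: [537.9, -211.9, 37.6]
orientation: [2.553, 1.826, 0.005]
ft_force: [-0.2, -0.0, -0.4]
width: 87.7
t: 4.8
ee_pos: [537.9, -211.8, 37.5]
orientation: [2.553, 1.826, 0.005]
ft_force: [0.7, -1.0, 0.5]
width: 37.8
pos [ 537.9 -211.8   37.5] yaw_y -18.84 tilt [ 4.3e-03 -7.0e-04 -1.0e+00] q6 -0.069 t 4.8 F [ 0.72 -1.    0.45] w 37.8
shift cm [ 0.011 -0.114 -8.247]
 turn deg 0 [ 0.25 -0.04 -0.04]
 turn deg 180 [-7.0000e-02 -3.9000e-01  1.7996e+02]
pos [ 537.9 -211.8   37.5] yaw_y -18.85 tilt [ 4.2e-03 -6.0e-04 -1.0e+00] q6 -0.069 t 4.85 F [-0.29  0.51 -0.27] w 34.0
shift cm [ 0.012 -0.113 -8.247]
 turn deg 0 [ 0.24 -0.04 -0.05]
 turn deg 180 [-7.0000e-02 -3.8000e-01  1.7995e+02]
pos [ 537.9 -211.8   37.6] yaw_y -18.84 tilt [ 4.3e-03 -7.0e-04 -1.0e+00] q6 -0.069 t 4.9 F [-0.35 -0.5   0.43] w 29.8
shift cm [ 0.011 -0.115 -8.245]
 turn deg 0 [ 0.24 -0.04 -0.04]
 turn deg 180 [-7.0000e-02 -3.8000e-01  1.7996e+02]
```

```bash
python3 -m jog '[[[0,0,0],[0.2,0,0]],[[0,0,0],[0.2,0,0]],[[0,0,0],[0.2,0,0]],[[0,0,0],[0.2,0,0]],[[0,0,0],[0.2,0,0]],[[0,0,0],[0.2,0,0]]]' 1
python3 - <<'E'
from h import *
for i in range(3):
    to([536.5,-211.3,120],-18.8); eyes.get_image("top")
E
```

```text
t: 5.45
ee_pos: [537.6, -211.7, 37.5]
orientation: [-2.555, -1.828, -0.001]
ft_force: [-1.8, 0.6, 0.0]
width: 24.0
pos [ 537.6 -211.7   37.5] yaw_y -18.84 tilt [ 5.e-04  7.e-04 -1.e+00] q6 -0.068 t 5.45 F [-1.76  0.56  0.02] w 24.0
shift cm [ 0.01  -0.119 -8.25 ]
 turn deg 0 [ 0.01 -0.04 -0.04]
 turn deg 180 [-7.0000e-02 -2.0000e-02  1.7996e+02]
pos [ 537.6 -211.7   37.5] yaw_y -18.85 tilt [ 4.e-04  7.e-04 -1.e+00] q6 -0.068 t 5.5 F [-0.78  1.07  0.38] w 23.9
shift cm [ 0.012 -0.116 -8.251]
 turn deg 0 [ 0.01 -0.04 -0.05]
 turn deg 180 [-7.0000e-02 -2.0000e-02  1.7995e+02]
pos [ 537.6 -211.7   37.5] yaw_y -18.85 tilt [ 3.e-04  7.e-04 -1.e+00] q6 -0.068 t 5.55 F [-1.99  1.26  0.83] w 23.8
shift cm [ 0.011 -0.115 -8.254]
 turn deg 0 [ 0.01 -0.05 -0.05]
 turn deg 180 [-7.0000e-02 -1.0000e-02  1.7995e+02]
```

```bash
python3 -m jog '[[[0,0,-1],[0,0,0]],[[0,0,-3],[0,0,0]],[[0,0,-6],[0,0,0]],[[0,0,-9],[0,0,0]],[[0,0,-11],[0,0,0]],[[0,0,-12],[0,0,0]],[[0,0,-12],[0,0,0]],[[0,0,-12],[0,0,0]]]' 1
python3 - <<'E'
from h import *
im=eyes.get_image("wrist"); cv2.imwrite("pics/wrist3.png",im)
f=[]
for i in range(5):
    f.append(ctrl.get_obs()['ft_force']); eyes.get_image("top")
print("F mean",np.mean(f,0),np.std(f,0))
to([575,293,150],83.8)
E
```

```text
t: 6.27
ee_pos: [537.5, -211.8, 157.5]
orientation: [2.555, 1.828, 0.002]
ft_force: [-0.7, 0.1, -2.4]
width: 24.1
F mean [-0.05690879  0.34152392 -2.40351695] [0.70432471 0.14010636 0.36389349]
pos [ 536.9 -211.5  156.2] yaw_y -18.84 tilt [-0.0017  0.0015 -1.    ] q6 -0.068 t 6.57 F [-0.19 -0.35 -2.43] w 23.9
shift cm [ 48.978 -12.69    0.69 ]
 turn deg 0 [-4.0000e-02 -1.4000e-01 -1.0264e+02]
 turn deg 180 [-1.400e-01  4.000e-02  7.736e+01]
```

View pics/wrist3.png

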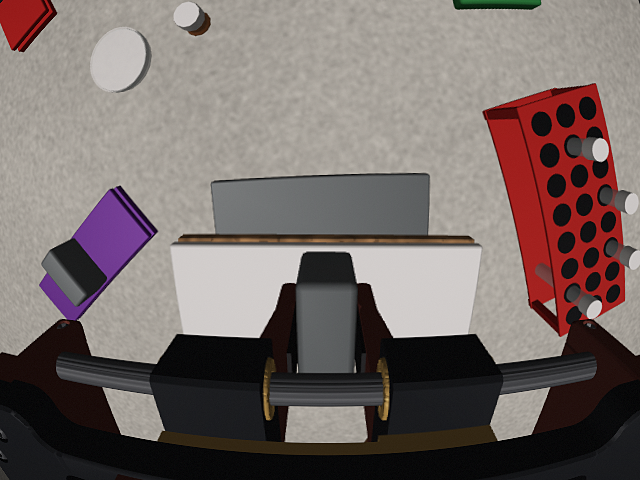

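Held level: the block is in the jaws at (328,285) and the stand is empty at (320,205). Carry it over to the far side of the tube next.

```bash
python3 -m jog '[[[3,-0.8,0],[0,0,-7]],[[6.5,-1.7,0],[0,0,-14]],[[10,-2.6,0],[0,0,-21]],[[13.5,-3.5,0.2],[0,0,-28]],[[17,-4.4,0.4],[0,0,-35]],[[20.5,-5.3,0.6],[0,0,-42]],[[24,-6.2,0.7],[0,0,-49]],[[27.5,-7.1,0.7],[0,0,-56]]]' 1
python3 - <<'E'
from h import *
to([569.7,290.9,150],83.8)
E
```

```text
t: 7.23
ee_pos: [558.0, 73.4, 148.8]
orientation: [-1.388, -2.815, 0.0]
ft_force: [1.0, -0.5, -2.4]
width: 23.9
pos [558.   73.4 148.8] yaw_y 37.5 tilt [-0.003   0.0014 -1.    ] q6 -0.547 t 7.23 F [ 0.96 -0.46 -2.41] w 23.9
shift cm [16.545 14.172 -0.098]
 turn deg 0 [-2.00e-02 -1.90e-01 -4.63e+01]
 turn deg 180 [-2.400e-01  2.000e-02  1.337e+02]
```

```bash
python3 -m jog '[[[2.6,2.2,0],[0,0,-7]],[[5.2,4.4,0],[0,0,-14]],[[7.8,6.6,0],[0,0,-21]],[[10.4,8.8,0],[0,0,-28]],[[13,11,0],[0,0,-35]],[[15.5,13.2,0],[0,0,-42]],[[16.5,14.1,0],[0,0,-46.3]],[[16.5,14.1,0],[0,0,-46.3]]]' 1
python3 - <<'E'
from h import *
im=eyes.get_image("wrist"); c=cal("wrist"); cv2.imwrite("pics/wrist4.png",im); np.savez("c4.npz",**c)
to([569.7,290.9,100],83.8)
E
```

```text
t: 7.9
ee_pos: [569.2, 293.4, 148.3]
orientation: [-0.159, -3.135, -0.003]
ft_force: [-0.6, -0.4, -2.2]
width: 24.1
pos [568.9 291.4 148.1] yaw_y 83.9 tilt [-3.9e-03  8.0e-04 -1.0e+00] q6 -1.012 t 7.95 F [-0.39 -0.87 -2.18] w 23.7
shift cm [-0.105 -0.048  4.808]
 turn deg 0 [ 0.02 -0.23  0.1 ]
 turn deg 180 [ 3.600e-01  4.000e-02 -1.799e+02]
```

View pics/wrist4.png

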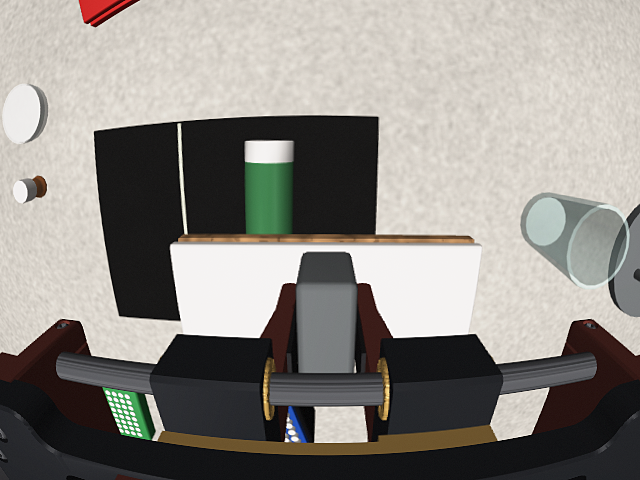

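Run:
```python
from h import *
im=cv2.imread("pics/wrist4.png"); c=dict(np.load("c4.npz")); g=cv2.cvtColor(im,cv2.COLOR_BGR2GRAY).astype(float); b=im.max(2).astype(float)
tp=[];lp=[]
for r in range(146,228,4):
    row=b[r]; 
    # subpixel half-level crossings on either side of tube
    def cross(xs):
        v=row[xs]; lo,hi=v[0],v[-1]; m=(lo+hi)/2; i=np.nonzero((v[:-1]<m)&(v[1:]>=m))[0]
        i=i[0]; return xs[i]+(m-v[i])/(v[i+1]-v[i])*(xs[1]-xs[0])
    l=cross(np.arange(232,258)); rr=cross(np.arange(308,282,-1))
    o,d=ray(c,[[l,r],[rr,r]],True); d/=np.linalg.norm(d,axis=1)[:,None]; m=d.sum(0); tp.append((o+(23-o[2])/m[2]*m)[:2])
for r in range(128,232,4):
    xs=np.arange(172,196); v=np.clip(g[r,xs]-60,0,None); lp.append(onz(c,[[ (v*xs).sum()/v.sum(), r]],4,True)[0,:2])
tp=np.array(tp,np.float32); lp=np.array(lp,np.float32)
lt=cv2.fitLine(tp,cv2.DIST_HUBER,0,.01,.01).ravel(); ll=cv2.fitLine(lp,cv2.DIST_HUBER,0,.01,.01).ravel()
at=np.degrees(np.arctan2(lt[1],lt[0]))%180-180; al=np.degrees(np.arctan2(ll[1],ll[0]))%180-180
print("tube ang",at,"pt",lt[2:],"line ang",al,"pt",ll[2:])
def yat(l,x): return l[3]+(x-l[2])*l[1]/l[0]
for x in (500,520,556,565): print(x,"tube y",yat(lt,x),"line y",yat(ll,x))
n=np.array([-ll[1],ll[0]]); n*=np.sign(n[1]); 
for x in (500,565): print("dist tube(x) to line",(np.array([x,yat(lt,x)])-ll[2:])@n)
# tube end cap and line end (image top)
e=onz(c,[[269,140]],23,True); print("tube near end ~",e[0,:2]); print("line end",onz(c,[[180,123.5]],4,True)[0,:2])
```

```text
tube ang -8.009979 pt [526.7878  251.15552] line ang -6.334778 pt [517.523   171.63832]
500 tube y 254.92505 line y 173.58365
520 tube y 252.11069 line y 171.36334
556 tube y 247.04482 line y 167.36678
565 tube y 245.77835 line y 166.36763
dist tube(x) to line 80.84474333577555
dist tube(x) to line 78.92584585428767
tube near end ~ [488.76496204 257.17005863]
line end [462.41710387 178.8888725 ]
```

Run:
```python
from h import *
to([569.5,289.5,78],83.8)
```

```text
pos [568.9 291.4 148.1] yaw_y 83.9 tilt [-3.9e-03  8.0e-04 -1.0e+00] q6 -1.012 t 7.95 F [-0.39 -0.87 -2.18] w 23.7
shift cm [-0.109 -0.19   7.008]
 turn deg 0 [ 0.02 -0.23  0.1 ]
 turn deg 180 [ 3.600e-01  4.000e-02 -1.799e+02]
```

```bash
python3 -m jog '[[[-0.1,-0.2,1.5],[0,-0.2,0.1]],[[-0.1,-0.2,3],[0,-0.2,0.1]],[[-0.1,-0.2,4.5],[0,-0.2,0.1]],[[-0.1,-0.2,5.7],[0,-0.2,0.1]],[[-0.1,-0.2,6.5],[0,-0.2,0.1]],[[-0.1,-0.2,7],[0,-0.2,0.1]],[[-0.1,-0.2,7],[0,-0.2,0.1]],[[-0.1,-0.2,7],[0,-0.2,0.1]]]' 1
python3 - <<'E'
from h import *
im=eyes.get_image("scene"); cv2.imwrite("pics/scene5.png",cv2.resize(im[220:400,230:450],None,fx=3.6,fy=3.3,interpolation=cv2.INTER_CUBIC))
f=[]
for i in range(6):
    o=ctrl.get_obs(); f.append(np.r_[o['ft_force'],o['ee_pos'],o['moment']]); eyes.get_image("top")
f=np.array(f); print("mean",np.round(f.mean(0),2)); print("std",np.round(f.std(0),2)); print("z",np.round(f[:,5],2))
to([569.5,289.5,73],83.8)
E
```

```text
t: 8.62
ee_pos: [569.6, 289.2, 78.2]
orientation: [-0.171, -3.137, -0.001]
ft_force: [0.7, 0.4, -3.0]
width: 23.9
mean [ 1.2000e-01 -1.0000e-02 -2.4100e+00  5.6989e+02  2.8958e+02  7.8820e+01
  2.0000e-02  1.0000e-02 -0.0000e+00]
std [0.18 0.5  0.33 0.1  0.07 0.11 0.03 0.04 0.04]
z [78.66 78.87 78.94 78.93 78.84 78.71]
pos [569.6 289.6  78.6] yaw_y 83.79 tilt [ 3.e-04  8.e-04 -1.e+00] q6 -1.012 t 8.97 F [-0.33 -0.55 -2.63] w 23.8
shift cm [ 0.014 -0.009  0.558]
 turn deg 0 [ 0.05  0.01 -0.01]
 turn deg 180 [ 2.0000e-02 -8.0000e-02  1.7999e+02]
```

View pics/scene5.png

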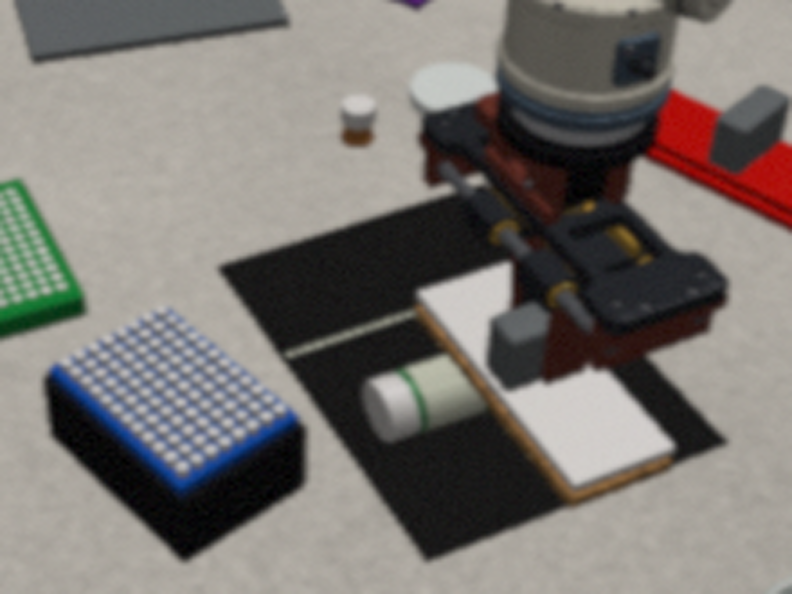

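```bash
python3 -m jog '[[[0,0,0.3],[0,0,0]],[[0,0,0.55],[0,0,0]],[[0,0,0.7],[0,0,0]],[[0,0,0.75],[0,0,0]],[[0,0,0.8],[0,0,0]],[[0,0,0.84],[0,0,0]],[[0,0,0.86],[0,0,0]],[[0,0,0.86],[0,0,0]]]' 1
python3 - <<'E'
from h import *
f=[]
for i in range(4):
    o=ctrl.get_obs(); f.append(np.r_[o['ft_force'],o['ee_pos'],o['moment']]); eyes.get_image("top")
f=np.array(f); print("mean",np.round(f.mean(0),2)); print("Fz",np.round(f[:,2],2)); print("z",np.round(f[:,5],2))
to([569.5,289.5,69],83.8)
E
```

```text
t: 9.63
ee_pos: [569.7, 289.6, 70.0]
orientation: [0.17, 3.137, 0.001]
ft_force: [1.2, 0.2, -2.5]
width: 24.0
mean [ 4.4000e-01 -1.2000e-01 -2.3500e+00  5.6968e+02  2.8960e+02  7.0030e+01
 -1.0000e-02 -3.0000e-02  1.0000e-02]
Fz [-2.49 -2.44 -1.83 -2.62]
z [69.99 70.01 70.04 70.08]
pos [569.7 289.6  70.1] yaw_y 83.8 tilt [ 5.e-04  9.e-04 -1.e+00] q6 -1.012 t 9.83 F [-0.25 -0.04 -2.67] w 23.6
shift cm [ 0.02  -0.012  0.107]
 turn deg 0 [ 0.05  0.02 -0.  ]
 turn deg 180 [ 3.0e-02 -8.0e-02  1.8e+02]
```

```bash
python3 -m jog '[[[0,0,0.03],[0,0,0]],[[0,0,0.06],[0,0,0]],[[0,0,0.09],[0,0,0]],[[0,0,0.09],[0,0,0]],[[0,0,0.09],[0,0,0]]]' 1
python3 - <<'E'
from h import *
f=[]
for i in range(4):
    o=ctrl.get_obs(); f.append(np.r_[o['ft_force'],o['ee_pos'],o['moment']]); eyes.get_image("top")
f=np.array(f); print("mean",np.round(f.mean(0),2)); print("Fz",np.round(f[:,2],2)); print("z",np.round(f[:,5],2))
to([569.5,289.5,69],83.8)
E
```

```text
t: 10.25
ee_pos: [569.8, 289.7, 69.4]
orientation: [0.17, 3.136, 0.002]
ft_force: [-0.5, 0.1, -1.0]
width: 24.0
mean [-3.0000e-01  1.1000e-01 -1.6000e-01  5.6978e+02  2.8967e+02  6.9360e+01
 -1.0000e-01  1.3000e-01 -3.0000e-02]
Fz [-1.04  0.55 -0.47  0.33]
z [69.37 69.37 69.38 69.32]
pos [569.8 289.7  69.3] yaw_y 83.8 tilt [ 7.e-04  1.e-03 -1.e+00] q6 -1.012 t 10.45 F [-0.57  0.28 -0.27] w 23.9
shift cm [ 0.027 -0.02   0.032]
 turn deg 0 [ 0.06  0.03 -0.  ]
 turn deg 180 [ 5.0e-02 -1.0e-01  1.8e+02]
```

```bash
python3 -m jog '[[[0,0,0.04],[0,0,0]],[[0,0,0.08],[0,0,0]],[[0,0,0.12],[0,0,0]],[[0,0,0.12],[0,0,0]],[[0,0,0.12],[0,0,0]]]' 1
python3 - <<'E'
from h import *
f=[]
for i in range(4):
    o=ctrl.get_obs(); f.append(np.r_[o['ft_force'],o['ee_pos'],o['moment']]); eyes.get_image("top")
f=np.array(f); print("mean",np.round(f.mean(0),2)); print("Fz",np.round(f[:,2],2)); print("z",np.round(f[:,5],2))
to([569.5,289.5,69],83.8)
im=eyes.get_image("scene"); cv2.imwrite("pics/scene6.png",cv2.resize(im[220:400,230:450],None,fx=3.6,fy=3.3,interpolation=cv2.INTER_CUBIC))
E
```

```text
t: 10.87
ee_pos: [569.9, 289.8, 68.5]
orientation: [0.17, 3.136, 0.002]
ft_force: [-1.5, -0.4, 5.1]
width: 23.8
mean [-1.7100e+00  2.6000e-01  4.9200e+00  5.6986e+02  2.8978e+02  6.8500e+01
 -2.8000e-01  4.0000e-01 -1.0000e-02]
Fz [5.08 4.7  4.59 5.3 ]
z [68.5  68.47 68.49 68.53]
pos [569.9 289.8  68.5] yaw_y 83.8 tilt [ 9.0e-04  1.1e-03 -1.0e+00] q6 -1.012 t 11.07 F [-1.67 -0.42  5.63] w 24.0
shift cm [ 0.033 -0.03  -0.053]
 turn deg 0 [0.07 0.04 0.  ]
 turn deg 180 [-7.0e-02  1.1e-01 -1.8e+02]
```

```bash
python3 -m jog '[[[0,-0.1,0.03],[0,0,0]],[[0,-0.3,0.03],[0,0,0]],[[0,-0.5,0.03],[0,0,0]],[[0,-0.7,0.03],[0,0,0]],[[0,-0.9,0.03],[0,0,0]],[[0,-1.1,0.03],[0,0,0]],[[0,-1.3,0.03],[0,0,0]],[[0,-1.5,0.03],[0,0,0]]]' 1
python3 - <<'E'
from h import *
f=[]
for i in range(3):
    o=ctrl.get_obs(); f.append(np.r_[o['ft_force'],o['ee_pos'],o['moment']]); eyes.get_image("top")
f=np.array(f); print("mean",np.round(f.mean(0),2)); print("Fz",np.round(f[:,2],2)); print("z",np.round(f[:,5],2),"y",np.round(f[:,4],2))
to([552.5,132,68.5],83.8)
E
```

```text
t: 11.78
ee_pos: [567.9, 274.8, 68.4]
orientation: [0.17, 3.137, 0.002]
ft_force: [-3.6, 0.3, 5.4]
width: 23.9
mean [-3.2600e+00  3.0000e-02  5.7200e+00  5.6789e+02  2.7457e+02  6.8360e+01
 -2.0000e-01  6.4000e-01 -3.0000e-02]
Fz [5.37 5.02 6.77]
z [68.38 68.35 68.35] y [274.77 274.44 274.52]
pos [567.9 274.6  68.4] yaw_y 83.79 tilt [ 3.e-04  1.e-03 -1.e+00] q6 -1.032 t 11.93 F [-2.77 -0.1   6.48] w 23.5
shift cm [-1.2000e-02 -1.4346e+01 -2.7000e-02]
 turn deg 0 [ 0.06  0.01 -0.01]
 turn deg 180 [ 1.0000e-02 -9.0000e-02  1.7999e+02]
```

```bash
python3 -m jog '[[[0.04,-0.2,0.02],[0,0,0]],[[0.05,-0.5,0.02],[0,0,0]],[[0.06,-0.8,0.02],[0,0,0]],[[0.07,-1.1,0.02],[0,0,0]],[[0.08,-1.4,0.02],[0,0,0]],[[0.08,-1.7,0.02],[0,0,0]],[[0.09,-2.0,0.02],[0,0,0]],[[0.1,-2.3,0.02],[0,0,0]]]' 1
python3 - <<'E'
from h import *
f=[]
for i in range(3):
    o=ctrl.get_obs(); f.append(np.r_[o['ft_force'],o['ee_pos'],o['moment']]); im=eyes.get_image("top")
f=np.array(f); print("mean",np.round(f.mean(0),2)); print("Fz",np.round(f[:,2],2)); print("z",np.round(f[:,5],2),"y",np.round(f[:,4],2))
to([552.5,132,68.5],83.8)
cv2.imwrite("pics/top7.png",cv2.resize(im[175:280,165:305],None,fx=5,fy=5,interpolation=cv2.INTER_CUBIC))
E
```

```text
t: 12.6
ee_pos: [564.8, 251.8, 68.5]
orientation: [0.17, 3.136, 0.002]
ft_force: [-1.2, -0.7, 6.5]
width: 23.6
mean [-1.2400e+00 -5.2000e-01  5.7900e+00  5.6475e+02  2.5152e+02  6.8510e+01
 -1.5000e-01  2.5000e-01 -3.0000e-02]
Fz [6.52 5.25 5.59]
z [68.51 68.51 68.51] y [251.79 251.29 251.47]
pos [564.8 251.6  68.6] yaw_y 83.77 tilt [ 0.001   0.0012 -1.    ] q6 -1.063 t 12.75 F [-0.37 -0.29  5.92] w 23.9
shift cm [-7.8000e-02 -1.2027e+01 -1.1000e-02]
 turn deg 0 [ 0.08  0.05 -0.03]
 turn deg 180 [ 8.0000e-02 -1.2000e-01  1.7997e+02]
```

View pics/top7.png

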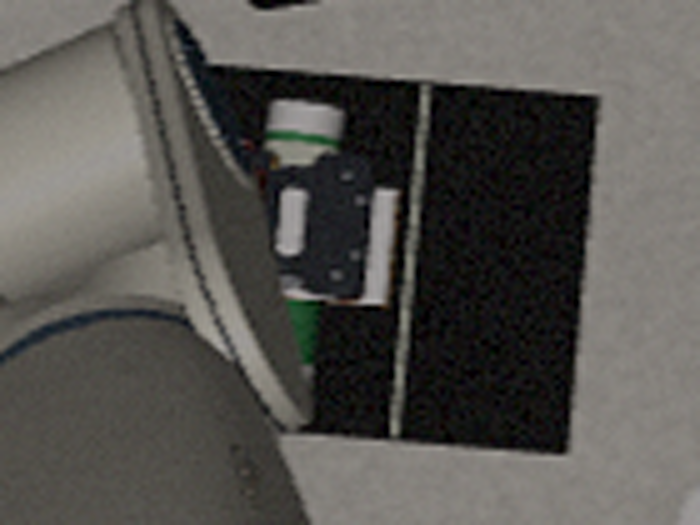

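```bash
python3 -m jog '[[[0.02,-0.3,0.015],[0,0,0]],[[0.03,-0.7,0.015],[0,0,0]],[[0.04,-1.1,0.015],[0,0,0]],[[0.05,-1.5,0.015],[0,0,0]],[[0.06,-1.9,0.015],[0,0,0]],[[0.07,-2.3,0.015],[0,0,0]],[[0.08,-2.7,0.015],[0,0,0]],[[0.09,-3.0,0.015],[0,0,0]]]' 1
python3 - <<'E'
from h import *
f=[]
for i in range(3):
    o=ctrl.get_obs(); f.append(np.r_[o['ft_force'],o['ee_pos'],o['moment']]); im=eyes.get_image("top")
f=np.array(f); print("mean",np.round(f.mean(0),2)); print("Fz",np.round(f[:,2],2)); print("z",np.round(f[:,5],2),"y",np.round(f[:,4],2))
to([552.5,132,68.5],83.8)
E
```

```text
t: 13.42
ee_pos: [560.7, 221.4, 68.6]
orientation: [0.171, 3.136, 0.002]
ft_force: [-2.8, 0.4, 5.3]
width: 23.8
mean [-2.0600e+00 -2.5000e-01  5.6200e+00  5.6069e+02  2.2123e+02  6.8540e+01
 -1.0000e-02  3.6000e-01  3.0000e-02]
Fz [5.27 6.   5.59]
z [68.55 68.52 68.55] y [221.44 221.01 221.25]
pos [560.7 221.4  68.5] yaw_y 83.75 tilt [ 0.0012  0.0012 -1.    ] q6 -1.107 t 13.57 F [-1.47  0.43  5.83] w 23.5
shift cm [-0.157 -8.974 -0.009]
 turn deg 0 [ 0.08  0.06 -0.05]
 turn deg 180 [ 1.0000e-01 -1.2000e-01  1.7995e+02]
```

```bash
python3 -m jog '[[[0.03,-0.3,0.005],[0,0,0]],[[0.05,-0.7,0.005],[0,0,0]],[[0.06,-1.1,0.005],[0,0,0]],[[0.07,-1.5,0.005],[0,0,0]],[[0.09,-1.9,0.005],[0,0,0]],[[0.1,-2.3,0.005],[0,0,0]],[[0.11,-2.7,0.005],[0,0,0]],[[0.12,-3.0,0.005],[0,0,0]]]' 1
python3 - <<'E'
from h import *
f=[]
for i in range(3):
    o=ctrl.get_obs(); f.append(np.r_[o['ft_force'],o['ee_pos'],o['moment']]); im=eyes.get_image("top")
f=np.array(f); print("mean",np.round(f.mean(0),2)); print("Fz",np.round(f[:,2],2)); print("z",np.round(f[:,5],2),"y",np.round(f[:,4],2))
to([552.5,132,68.5],83.8)
cv2.imwrite("pics/top8.png",cv2.resize(im[175:280,165:305],None,fx=5,fy=5,interpolation=cv2.INTER_CUBIC))
E
```

```text
t: 14.23
ee_pos: [556.6, 191.1, 68.6]
orientation: [0.172, 3.135, 0.002]
ft_force: [0.0, 1.0, 5.0]
width: 23.9
mean [3.6000e-01 8.0000e-02 5.2300e+00 5.5658e+02 1.9097e+02 6.8600e+01
 5.0000e-02 2.0000e-02 3.0000e-02]
Fz [5.   5.4  5.28]
z [68.61 68.59 68.6 ] y [191.15 190.76 190.99]
pos [556.6 191.1  68.6] yaw_y 83.72 tilt [ 0.002   0.0013 -1.    ] q6 -1.152 t 14.38 F [ 0.8  -0.35  5.53] w 23.8
shift cm [-2.370e-01 -5.924e+00  3.000e-03]
 turn deg 0 [ 0.09  0.1  -0.08]
 turn deg 180 [ 1.6000e-01 -1.3000e-01  1.7992e+02]
```

View pics/top8.png

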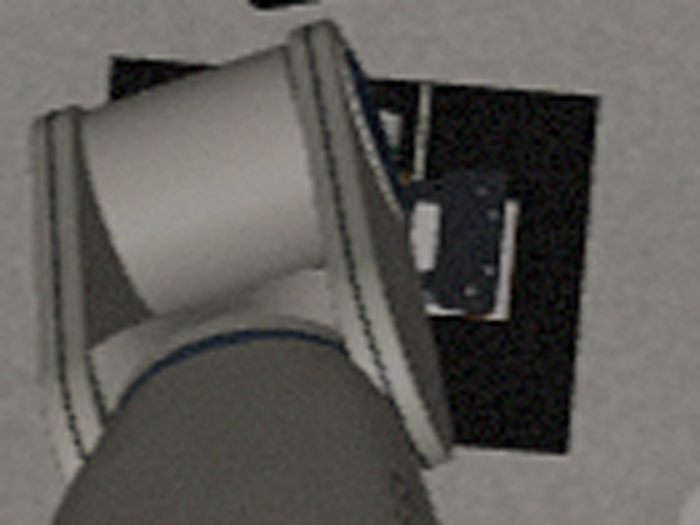

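```bash
python3 -m jog '[[[0.01,-0.3,0.01],[0,0.1,-0.1]],[[0.02,-0.7,0.01],[0,0.1,-0.1]],[[0.03,-1.1,0.01],[0,0.1,-0.1]],[[0.04,-1.5,0.01],[0,0.1,-0.1]],[[0.05,-1.9,0.01],[0,0.1,-0.1]],[[0.06,-2.3,0.01],[0,0.1,-0.1]],[[0.07,-2.6,0.01],[0,0.1,-0.1]],[[0.08,-2.8,0.01],[0,0.1,-0.1]]]' 1
python3 - <<'E'
from h import *
f=[]
for i in range(3):
    o=ctrl.get_obs(); f.append(np.r_[o['ft_force'],o['ee_pos'],o['moment']]); im=eyes.get_image("wrist"); c=cal("wrist")
f=np.array(f); print("mean",np.round(f.mean(0),2)); print("Fz",np.round(f[:,2],2)); print("z",np.round(f[:,5],2),"y",np.round(f[:,4],2))
to([552.5,132,68.5],83.8); np.savez("c9.npz",**c)
cv2.imwrite("pics/wrist9.png",im)
E
```

```text
t: 15.05
ee_pos: [552.9, 162.8, 68.6]
orientation: [0.17, 3.136, 0.003]
ft_force: [-0.5, -0.7, 5.3]
width: 23.7
mean [-5.8000e-01 -6.1000e-01  5.4700e+00  5.5286e+02  1.6270e+02  6.8560e+01
  1.7000e-01  5.0000e-02 -2.0000e-02]
Fz [5.27 5.82 5.32]
z [68.56 68.55 68.57] y [162.81 162.58 162.72]
pos [552.8 162.9  68.6] yaw_y 83.8 tilt [ 5.0e-04  1.5e-03 -1.0e+00] q6 -1.199 t 15.2 F [-0.06  0.09  4.89] w 23.9
shift cm [-2.980e-01 -3.071e+00  1.000e-03]
 turn deg 0 [0.09 0.02 0.  ]
 turn deg 180 [-3.0e-02  1.4e-01 -1.8e+02]
```

View pics/wrist9.png

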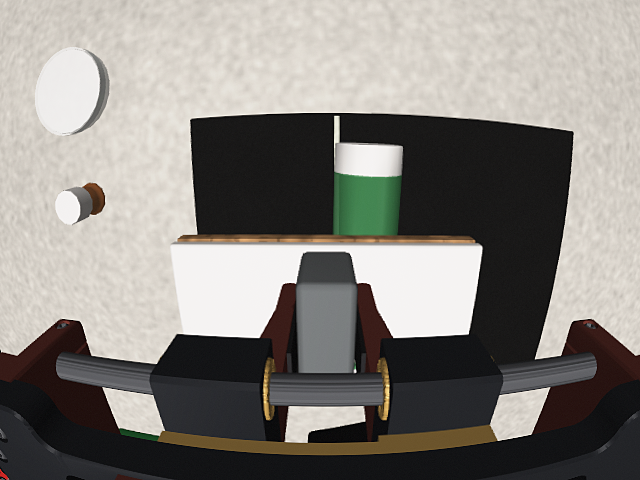

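```bash
cat > tl.py <<'E'
from h import *
def tube_line(im,c,rows,lw,rw,lrows,lx,lang=-6.2,lz=4):
    b=im.max(2).astype(float); g=cv2.cvtColor(im,cv2.COLOR_BGR2GRAY).astype(float); tp=[]; lp=[]
    for r in rows:
        row=b[r]
        def cross(xs):
            v=row[xs]; m=(v[0]+v[-1])/2; i=np.nonzero((v[:-1]<m)&(v[1:]>=m))[0][0]; return xs[i]+(m-v[i])/(v[i+1]-v[i])*(xs[1]-xs[0])
        l=cross(np.arange(lw[0],lw[1])); rr=cross(np.arange(rw[0],rw[1],-1))
        o,d=ray(c,[[l,r],[rr,r]],True); d/=np.linalg.norm(d,axis=1)[:,None]; m=d.sum(0); tp.append((o+(23-o[2])/m[2]*m)[:2])
    for r in lrows:
        xs=np.arange(*lx); v=np.clip(g[r,xs]-70,0,None); lp.append(onz(c,[[(v*xs).sum()/v.sum(),r]],lz,True)[0,:2])
    tp=np.array(tp,np.float32); lp=np.array(lp,np.float32)
    lt=cv2.fitLine(tp,cv2.DIST_HUBER,0,.01,.01).ravel(); at=np.degrees(np.arctan2(lt[1],lt[0]))%180-180
    a=np.radians(lang); n=np.array([-np.sin(a),np.cos(a)]); u=np.array([np.cos(a),np.sin(a)])
    lm=np.median(lp@n)
    s=np.median(lp@u)
    print("tube ang",at,"tube n @pts",np.round(tp@n-lm,2)[[0,-1]],"line spread",np.ptp(lp@n))
    # extrapolate to tube middle (75 mm from far end along u)
    t0=lt[2:]; d=lt[:2]*np.sign(lt[0])
    for al in (0,40,75,93): 
        k=((s+al)-t0@u)/(d@u); p=t0+k*d; print(" at",al,"from line end: dist",round(float(p@n-lm),2),np.round(p,1))
E
python3 - <<'E'
from tl import *
im=cv2.imread("pics/wrist9.png"); c=dict(np.load("c9.npz"))
tube_line(im,c,range(182,230,4),(322,345),(415,390),range(119,141,2),(326,350))
im=cv2.imread("pics/wrist4.png"); c=dict(np.load("c4.npz"))
tube_line(im,c,range(172,228,4),(232,258),(308,282),range(128,180,4),(170,196))
E
```

```text
tube ang -7.12323 tube n @pts [16.78 16.49] line spread 0.09687495931788703
 at 0 from line end: dist 17.38 [473.1 196.5]
 at 40 from line end: dist 16.73 [512.8 191.5]
 at 75 from line end: dist 16.17 [547.5 187.2]
 at 93 from line end: dist 15.88 [565.4 184.9]
tube ang -7.7933197 tube n @pts [80.29 79.22] line spread 0.1656989081491531
 at 0 from line end: dist 80.83 [495.6 255.4]
 at 40 from line end: dist 79.72 [535.2 250. ]
 at 75 from line end: dist 78.74 [569.9 245.2]
 at 93 from line end: dist 78.24 [587.8 242.8]
```

```bash
python3 -m jog '[[[0.01,-0.4,0.01],[0,0,0]],[[0.02,-0.9,0.01],[0,0,0]],[[0.04,-1.4,0.01],[0,0,0]],[[0.05,-1.9,0.01],[0,0,0]],[[0.06,-2.4,0.01],[0,0,0]],[[0.07,-2.8,0.01],[0,0,0]],[[0.08,-3.05,0.01],[0,0,0]],[[0.08,-3.15,0.01],[0,0,0]]]' 1
python3 - <<'E'
from tl import *
f=[]
for i in range(3):
    o=ctrl.get_obs(); f.append(np.r_[o['ft_force'],o['ee_pos'],o['moment']]); im=eyes.get_image("wrist"); c=cal("wrist")
f=np.array(f); print("mean",np.round(f.mean(0),2)); print("Fz",np.round(f[:,2],2)); print("z",np.round(f[:,5],2),"y",np.round(f[:,4],2))
to([552.5,132,68.5],83.8); np.savez("c10.npz",**c)
cv2.imwrite("pics/wrist10.png",im)
E
```

```text
t: 15.87
ee_pos: [548.6, 130.9, 68.4]
orientation: [0.171, 3.136, 0.003]
ft_force: [-0.8, -0.1, 5.6]
width: 23.9
mean [-3.2000e-01 -2.0000e-02  5.8400e+00  5.4863e+02  1.3096e+02  6.8450e+01
  3.0000e-01  1.6000e-01  3.0000e-02]
Fz [5.61 6.25 5.68]
z [68.43 68.47 68.46] y [130.94 130.92 131.02]
pos [548.6 131.1  68.5] yaw_y 83.77 tilt [ 5.0e-04  1.6e-03 -1.0e+00] q6 -1.251 t 16.02 F [-0.56 -0.44  5.22] w 23.6
shift cm [-0.375  0.129 -0.004]
 turn deg 0 [ 0.1   0.02 -0.03]
 turn deg 180 [ 3.0000e-02 -1.5000e-01  1.7997e+02]
```

View pics/wrist10.png

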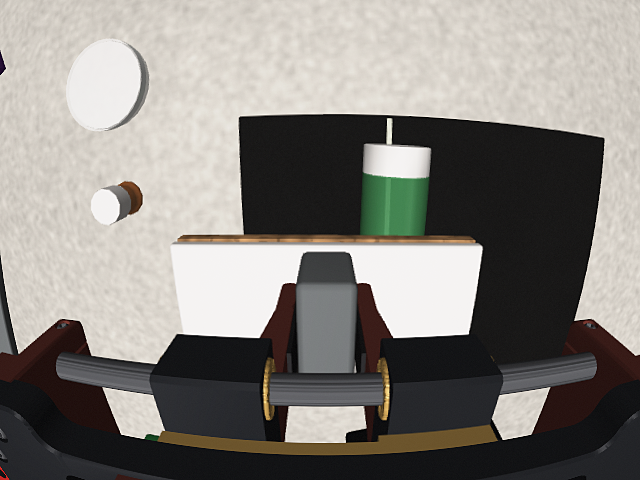

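Run:
```python
from tl import *
im=cv2.imread("pics/wrist10.png"); c=dict(np.load("c10.npz"))
tube_line(im,c,range(184,230,4),(349,375),(444,418),range(120,141,2),(378,402))
for q in (-7,-5.5): tube_line(im,c,range(184,230,4),(349,375),(444,418),range(120,141,2),(378,402),q)
```

```text
tube ang -6.909897 tube n @pts [1.14 0.81] line spread 0.15759459105203177
 at 0 from line end: dist 1.51 [470.6 180.8]
 at 40 from line end: dist 1.02 [510.3 176. ]
 at 75 from line end: dist 0.58 [545.  171.8]
 at 93 from line end: dist 0.36 [562.9 169.6]
tube ang -6.909897 tube n @pts [1.54 1.57] line spread 0.28932071969583717
 at 0 from line end: dist 1.48 [470.6 180.8]
 at 40 from line end: dist 1.55 [510.3 176. ]
 at 75 from line end: dist 1.6 [545.1 171.8]
 at 93 from line end: dist 1.63 [562.9 169.6]
tube ang -6.909897 tube n @pts [0.73 0.09] line spread 0.17068250331590207
 at 0 from line end: dist 1.48 [470.6 180.8]
 at 40 from line end: dist 0.5 [510.3 176. ]
 at 75 from line end: dist -0.36 [545.  171.8]
 at 93 from line end: dist -0.8 [562.9 169.6]
```

Tube axis is about 0.6 mm from the line, 0.7° off parallel, with about 18 mm of line showing beyond the cap at (390,130). I'll hold briefly, then lift straight up.

```bash
python3 -m jog '[[[0,0,0.01],[0,0,0]],[[0,0,0.01],[0,0,0]],[[0,0,0.01],[0,0,0]],[[0,0,-0.05],[0,0,0]],[[0,0,-0.15],[0,0,0]],[[0,0,-0.3],[0,0,0]],[[0,0,-0.5],[0,0,0]],[[0,0,-0.8],[0,0,0]]]' 1; python3 -m jog '[[[0,0,-0.5],[0,0,0]],[[0,0,-1.5],[0,0,0]],[[0,0,-3],[0,0,0]],[[0,0,-5],[0,0,0]],[[0,0,-7],[0,0,0]],[[0,0,-8],[0,0,0]],[[0,0,-8],[0,0,0]],[[0,0,-8],[0,0,0]]]' 1
python3 - <<'E'
from h import *
im=eyes.get_image("wrist"); c=cal("wrist"); cv2.imwrite("pics/wrist11.png",im); np.savez("c11.npz",**c)
to([534.5,-210.5,150],-17)
E
```

```text
t: 16.68
ee_pos: [547.8, 130.8, 75.9]
orientation: [-0.171, -3.136, -0.002]
ft_force: [0.4, -0.4, -2.9]
width: 23.9
t: 17.35
ee_pos: [548.1, 130.8, 156.4]
orientation: [-0.171, -3.137, -0.002]
ft_force: [0.5, -0.4, -2.7]
width: 24.1
pos [547.5 130.6 155.5] yaw_y 83.78 tilt [-0.0017  0.001  -1.    ] q6 -1.251 t 17.4 F [-0.15  0.02 -3.21] w 24.0
shift cm [ -2.408 -34.052   0.518]
 turn deg 0 [-6.0000e-02 -1.2000e-01  1.0078e+02]
 turn deg 180 [ 1.100e-01 -5.000e-02 -7.922e+01]
```

View pics/wrist11.png

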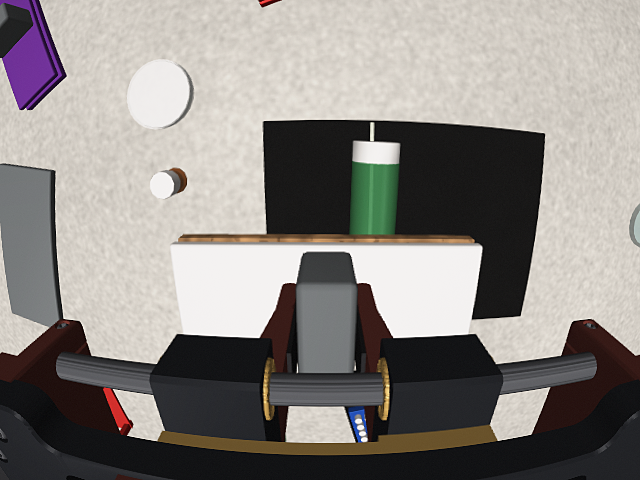

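```bash
python3 -m jog '[[[-0.1,-2,0],[0,0,7]],[[-0.3,-4.5,0],[0,0,14]],[[-0.5,-7,0],[0,0,21]],[[-0.7,-9.5,0],[0,0,28]],[[-0.9,-12,0],[0,0,35]],[[-1.1,-14.5,0],[0,0,42]],[[-1.3,-17,0],[0,0,49]],[[-1.5,-19.5,0],[0,0,56]]]' 1
python3 - <<'E'
from h import *
to([534.5,-210.5,150],-17)
im=eyes.get_image("wrist"); c=cal("wrist"); cv2.imwrite("pics/wrist12.png",im); np.savez("c12.npz",**c)
im=eyes.get_image("top"); cv2.imwrite("pics/top12.png",im)
to([534.5,-210.5,150],-17)
E
```

```text
t: 18.07
ee_pos: [540.1, -65.9, 153.8]
orientation: [-1.629, -2.681, 0.002]
ft_force: [1.3, 0.1, -3.1]
width: 24.0
pos [540.1 -65.9 153.8] yaw_y 27.44 tilt [-0.0044  0.0014 -1.    ] q6 -0.623 t 18.07 F [ 1.28  0.13 -3.12] w 24.0
shift cm [-12.578  -7.155   0.365]
 turn deg 0 [-0.25 -0.11 44.44]
 turn deg 180 [ 1.3000e-01 -3.1000e-01 -1.3556e+02]
pos [540.3 -67.5 153.9] yaw_y 27.42 tilt [-4.e-03  7.e-04 -1.e+00] q6 -0.625 t 18.17 F [-0.26  0.48 -1.86] w 23.9
shift cm [-12.423  -7.099   0.384]
 turn deg 0 [-0.23 -0.06 44.42]
 turn deg 180 [ 8.0000e-02 -2.8000e-01 -1.3558e+02]
```

View pics/wrist12.png

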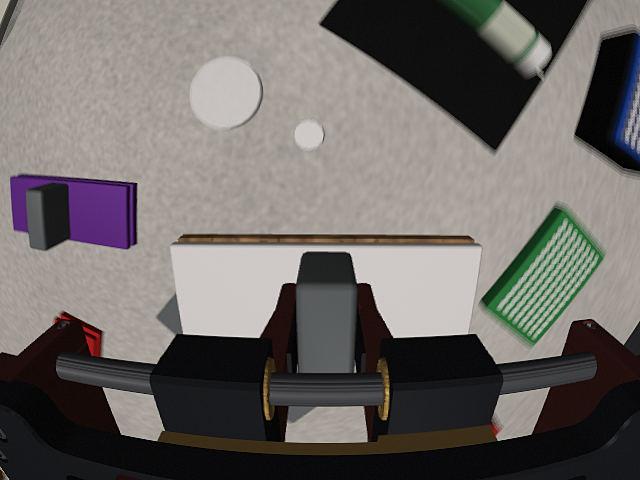

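View pics/top12.png

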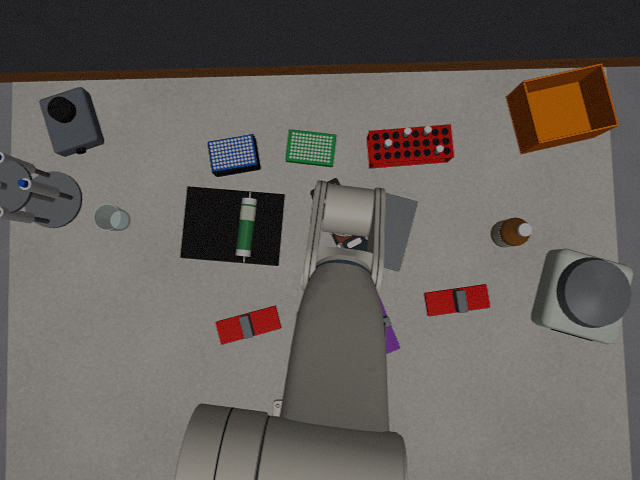

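Run:
```python
from h import *
im=cv2.imread("pics/top12.png"); c=cal("top"); g=cv2.cvtColor(im,cv2.COLOR_BGR2GRAY).astype(float)
r2=np.zeros_like(g,bool); r2[190:268,228:262]=True; hsv=cv2.cvtColor(im,cv2.COLOR_BGR2HSV); t=(r2&((g>60)|(hsv[...,1]>80)&(g>35))).astype(np.uint8)
t=cv2.morphologyEx(t,cv2.MORPH_OPEN,np.ones((5,5)))
_,b=rect(t); W=onz(c,b,23); print("tube",np.round(W.mean(0)[:2],1),np.round(W[:,:2],1).tolist())
m=W.mean(0)[:2]; lm=np.array([555.5,172.2]); n=np.array([0.1056,0.9944]); u=np.array([0.9944,-0.1056]); print("perp",(m-lm)@n,"along",(m-lm)@u)
to([536,-211,110],-18)
```

```text
tube [554.6 171.9] [[482.2, 202.7], [633.3, 179.6], [626.9, 141.0], [475.9, 164.4]]
perp -0.356302822961029 along -0.8873893134843791
pos [540.3 -67.5 153.9] yaw_y 27.42 tilt [-4.e-03  7.e-04 -1.e+00] q6 -0.625 t 18.17 F [-0.26  0.48 -1.86] w 23.9
shift cm [-12.547  -6.976   4.383]
 turn deg 0 [-0.23 -0.06 45.42]
 turn deg 180 [ 8.0000e-02 -2.8000e-01 -1.3458e+02]
```

The tube sits 0.4 mm from the line sideways and 0.9 mm off lengthwise. Carry on to the stand.

```bash
python3 -m jog '[[[-2,-1.1,0],[0,0,7]],[[-4,-2.2,0],[0,0,14]],[[-6,-3.3,0.5],[0,0,21]],[[-8,-4.4,1],[0,0,28]],[[-10,-5.5,2],[0,0,35]],[[-11.7,-6.5,3],[0,0,42]],[[-12.5,-7,3.8],[-0.2,0,45.4]],[[-12.5,-7,4.2],[-0.2,0,45.4]]]' 1; python3 -m jog '[[[0,0,0],[0,0,0]],[[0,0,0],[0,0,0]]]' 1
python3 - <<'E'
from h import *
im=eyes.get_image("wrist"); c=cal("wrist"); cv2.imwrite("pics/wrist13.png",im); np.savez("c13.npz",**c)
to([536,-211,45],-18)
E
```

```text
t: 18.83
ee_pos: [534.4, -211.4, 109.7]
orientation: [-2.54, -1.842, 0.002]
ft_force: [0.3, 1.0, -2.2]
width: 24.0
t: 19.0
ee_pos: [533.7, -210.3, 108.6]
orientation: [-2.536, -1.844, 0.004]
ft_force: [0.4, 1.0, -2.5]
width: 23.9
pos [ 534.1 -210.3  109.2] yaw_y -17.94 tilt [-0.0045  0.0028 -1.    ] q6 -0.084 t 19.05 F [ 1.43  0.3  -1.74] w 23.6
shift cm [-0.019  0.232  6.422]
 turn deg 0 [-0.29 -0.07  0.06]
 turn deg 180 [ 1.1000e-01 -4.6000e-01 -1.7994e+02]
```

View pics/wrist13.png

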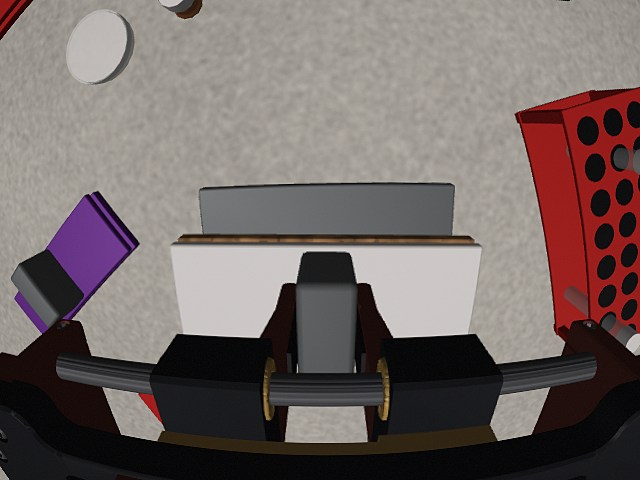

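Run:
```python
from h import *
c=dict(np.load("c13.npz"))
W=onz(c,[[201,188],[454,184.5]],10,True)[:,:2]; d=W[1]-W[0]; L=np.hypot(*d); u=d/L; a=np.degrees(np.arctan2(u[1],u[0])); n=np.array([-u[1],u[0]])
print("edge",np.round(W,1).tolist(),L,"ang",a); m=W.mean(0); print("centre",m-45*n, m+45*n)
to(list(m-45*n)+[45],a)
```

```text
edge [[459.3, -139.9], [637.2, -194.4]] 186.05773537828952 ang -17.021142768241745
centre [ 535.08964992 -210.19562986] [ 561.43486138 -124.13791764]
pos [ 534.1 -210.3  109.2] yaw_y -17.94 tilt [-0.0045  0.0028 -1.    ] q6 -0.084 t 19.05 F [ 1.43  0.3  -1.74] w 23.6
shift cm [0.029 0.12  6.422]
 turn deg 0 [-0.29 -0.07 -0.92]
 turn deg 180 [-1.1000e-01  4.6000e-01  1.7908e+02]
```

```bash
python3 -m jog '[[[0.03,0.12,1.5],[-0.3,0,-0.8]],[[0.03,0.12,3],[-0.3,0,-0.8]],[[0.03,0.12,4.4],[-0.3,0,-0.8]],[[0.03,0.12,5.5],[-0.3,0,-0.8]],[[0.03,0.12,6.3],[-0.3,0,-0.8]],[[0.03,0.12,6.7],[-0.3,0,-0.8]],[[0.03,0.12,6.8],[-0.3,0,-0.8]],[[0.03,0.12,6.8],[-0.3,0,-0.8]]]' 1
python3 - <<'E'
from h import *
for i in range(2): to([535,-210.3,37.5],-17); eyes.get_image("top")
E
```

```text
t: 19.72
ee_pos: [535.3, -210.1, 41.3]
orientation: [-2.527, -1.866, -0.002]
ft_force: [1.0, 0.5, -1.9]
width: 24.0
pos [ 535.3 -210.1   41.3] yaw_y -17.11 tilt [ 6.0e-04  1.1e-03 -1.0e+00] q6 -0.098 t 19.72 F [ 0.97  0.46 -1.93] w 24.0
shift cm [-0.029 -0.021  0.385]
 turn deg 0 [ 0.02 -0.07 -0.11]
 turn deg 180 [-1.1000e-01 -2.0000e-02  1.7989e+02]
pos [ 535.5 -210.2   41.6] yaw_y -17.13 tilt [ 1.1e-03  9.0e-04 -1.0e+00] q6 -0.098 t 19.77 F [ 0.15 -0.27 -2.95] w 23.8
shift cm [-0.019 -0.043  0.415]
 turn deg 0 [ 0.05 -0.07 -0.13]
 turn deg 180 [-1.1000e-01 -7.0000e-02  1.7987e+02]
```

```bash
python3 -m jog '[[[0,0,0.1],[0,0,0]],[[0,0,0.2],[0,0,0]],[[0,0,0.3],[0,0,0]],[[0,0,0.36],[0,0,0]],[[0,0,0.4],[0,0,0]],[[0,0,0.4],[0,0,0]],[[0,0,0.4],[0,0,0]]]' 1
python3 - <<'E'
from h import *
f=[]
for i in range(4):
    o=ctrl.get_obs(); f.append(np.r_[o['ft_force'],o['ee_pos']]); eyes.get_image("top")
f=np.array(f); print(np.round(f.mean(0),2),"Fz",np.round(f[:,2],2)); to([535,-210.3,37.5],-17)
E
```

```text
t: 20.4
ee_pos: [535.6, -210.4, 37.9]
orientation: [2.527, 1.866, 0.003]
ft_force: [-0.4, 0.0, -2.2]
width: 23.6
[-5.1000e-01  1.9000e-01 -1.6400e+00  5.3555e+02 -2.1035e+02  3.7860e+01] Fz [-2.16 -1.53 -1.08 -1.78]
pos [ 535.5 -210.4   37.8] yaw_y -17.14 tilt [ 1.4e-03  8.0e-04 -1.0e+00] q6 -0.098 t 20.6 F [-0.81 -0.18 -1.72] w 23.6
shift cm [-0.011 -0.053  0.034]
 turn deg 0 [ 0.06 -0.07 -0.14]
 turn deg 180 [-1.0000e-01 -1.0000e-01  1.7986e+02]
```

```bash
python3 -m jog '[[[0,0,0.02],[0,0,0]],[[0,0,0.04],[0,0,0]],[[0,0,0.04],[0,0,0]],[[0,0,0.04],[0,0,0]]]' 1; python3 -m jog '[[[0,0,0],[0,0,0]],[[0,0,0],[0,0,0]],[[0,0,0],[0,0,0]],[[0,0,0],[0,0,0]],[[0,0,0],[0,0,0]],[[0,0,0],[0,0,0]],[[0,0,0],[0,0,0]],[[0,0,0],[0,0,0]]]' -1; python3 -m jog '[[[0,0,-0.1],[0,0,0]],[[0,0,-0.1],[0,0,0]],[[0,0,-0.1],[0,0,0]],[[0,0,-0.1],[0,0,0]],[[0,0,-0.1],[0,0,0]],[[0,0,-0.1],[0,0,0]]]' -1
python3 - <<'E'
from h import *
im=eyes.get_image("wrist"); cv2.imwrite("pics/wrist14.png",im); to([535,-210.3,180],-17)
E
```

```text
t: 20.93
ee_pos: [535.5, -210.3, 37.5]
orientation: [2.527, 1.866, 0.003]
ft_force: [-1.1, 0.4, 0.1]
width: 23.3
t: 21.6
ee_pos: [535.6, -210.4, 37.5]
orientation: [2.527, 1.866, 0.003]
ft_force: [0.7, 0.1, 0.2]
width: 73.8
t: 22.1
ee_pos: [535.5, -210.3, 38.5]
orientation: [2.527, 1.866, 0.003]
ft_force: [0.1, -0.9, -0.0]
width: 88.0
pos [ 535.5 -210.3   38.5] yaw_y -17.13 tilt [ 1.4e-03  8.0e-04 -1.0e+00] q6 -0.098 t 22.15 F [ 0.89 -0.4   0.53] w 88.0
shift cm [ 4.0000e-03 -3.7000e-02 -1.4147e+01]
 turn deg 0 [ 0.07 -0.07 -0.13]
 turn deg 180 [-1.0000e-01 -1.0000e-01  1.7987e+02]
```

View pics/wrist14.png

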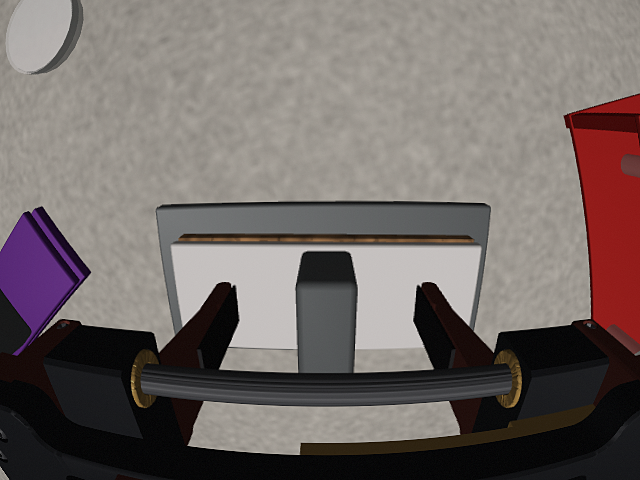

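The fingers are open and clear of the grip at (326,310), with the block flat on the stand. Lift straight up and check both ends.

```bash
python3 -m jog '[[[0,0,-2],[0,0,0]],[[0,0,-5],[0,0,0]],[[0,0,-8],[0,0,0]],[[0,0,-11],[0,0,0]],[[0,0,-14],[0,0,0]],[[0,0,-17],[0,0,0]],[[0,0,-17],[0,0,0]],[[0,0,-17],[0,0,0]]]' -1; python3 -m jog '[[[-6,0,0],[0,0,0]],[[-6,0,0],[0,0,0]],[[-6,0,0],[0,0,0]],[[-6,0,0],[0,0,0]],[[-6,0,0],[0,0,0]]]' -1
python3 - <<'E'
from h import *
to([535,-210.3,180],-17)
im=eyes.get_image("wrist"); c=cal("wrist"); cv2.imwrite("pics/wrist15.png",im); np.savez("c15.npz",**c)
im=eyes.get_image("scene"); cv2.imwrite("pics/scene15.png",im)
im=eyes.get_image("top"); cv2.imwrite("pics/top15.png",im)
E
```

```text
t: 22.82
ee_pos: [536.3, -210.9, 210.4]
orientation: [2.525, 1.864, 0.006]
ft_force: [1.0, 1.0, -1.1]
width: 87.9
t: 23.23
ee_pos: [518.0, -267.5, 209.0]
orientation: [2.527, 1.864, 0.005]
ft_force: [0.1, -0.3, 0.0]
width: 87.7
pos [ 518.  -267.5  209. ] yaw_y -17.16 tilt [ 3.2e-03  7.0e-04 -1.0e+00] q6 -0.2 t 23.23 F [ 0.09 -0.29  0.02] w 87.7
shift cm [ 5.958 -0.07   2.908]
 turn deg 0 [ 0.16 -0.09 -0.16]
 turn deg 180 [-1.4000e-01 -2.5000e-01  1.7984e+02]
```

View pics/wrist15.png

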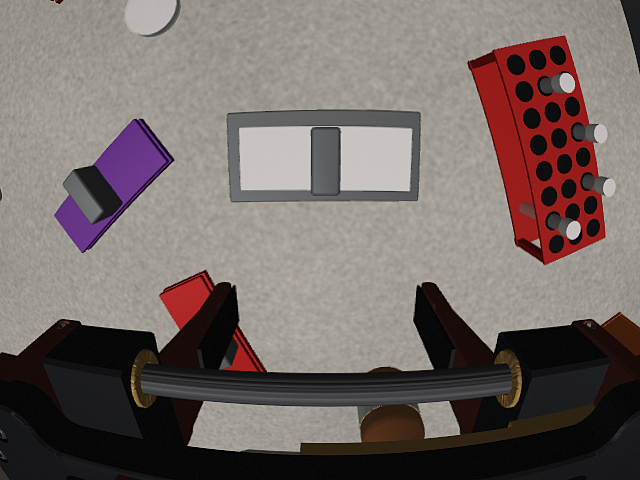

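View pics/scene15.png

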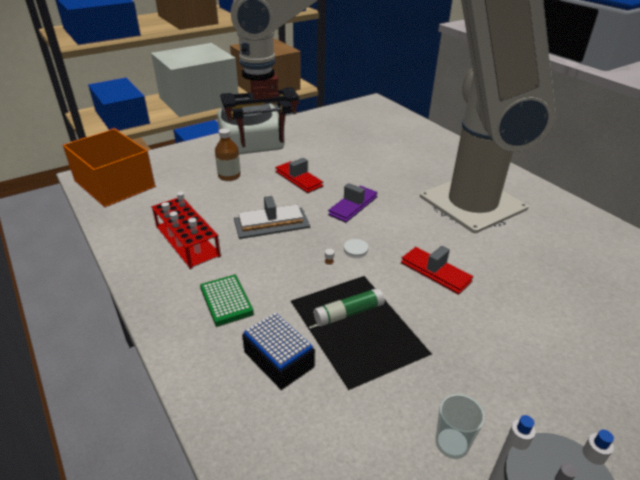

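View pics/top15.png

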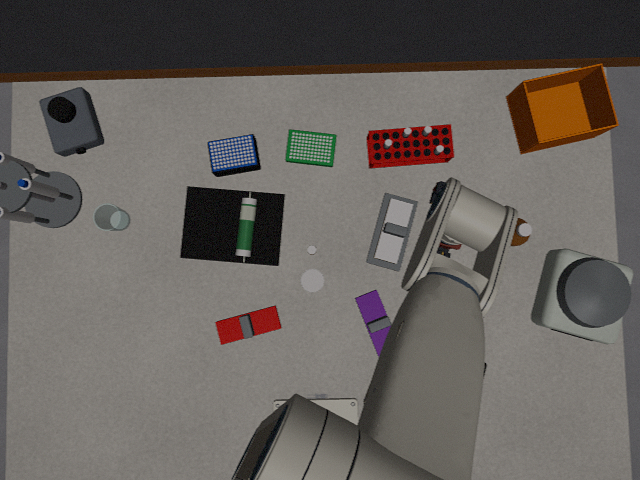

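The block is centred and flat on its stand (wrist view, (325,158)). The tube lies on the line with line showing at both ends (top view, (246,226)), and the bystanders are where they were. I'll run a last tube measurement and hand in.

Run:
```python
from h import *
im=eyes.get_image("top"); c=cal("top"); g=cv2.cvtColor(im,cv2.COLOR_BGR2GRAY).astype(float)
a=cv2.imread("pics/top0.png"); 
r2=np.zeros_like(g,bool); r2[190:268,228:262]=True; hsv=cv2.cvtColor(im,cv2.COLOR_BGR2HSV); t=(r2&((g>60)|(hsv[...,1]>80)&(g>35))).astype(np.uint8)
t=cv2.morphologyEx(t,cv2.MORPH_OPEN,np.ones((5,5))); _,b=rect(t); W=onz(c,b,23); m=W.mean(0)[:2]
lm=np.array([555.5,172.2]); n=np.array([0.1056,0.9944]); u=np.array([0.9944,-0.1056]); print("tube perp",(m-lm)@n,"along",(m-lm)@u)
d=cv2.absdiff(a,im).max(2)
for q,(x,y) in dict(dish=(313,281),vial=(311,250),plate=(311,148),rack=(410,146),tipbox=(233,155),beaker=(112,218)).items(): print(q,"diff",np.percentile(d[y-15:y+15,x-20:x+20],95))
o=ctrl.get_obs(); print(o['t'],np.round(o['qvel'],3),o['width'])
print(ctrl.close_job())
```

```text
tube perp -0.356302822961029 along -0.8873893134843791
dish diff 9.0
vial diff 9.0
plate diff 10.0
rack diff 20.0
tipbox diff 12.0
beaker diff 9.0
23.4333 [-0.003 -0.004 -0.002 -0.001 -0.002  0.001] 87.5922272426441
the job is handed in; nothing more can be done
None
```

I took the white-backed hand block off its stand and rolled the tube about 79 mm onto the line. I then lifted the block straight off, set it back on its stand and handed the job in at t ≈ 23.4 s of the allowed 72 s.

**Pressing force:** The readings between moves were 7.3 to 8.2 N, mostly near 8 N, slightly above the 7 N wanted. They stayed well inside the 3.5 to 12 N limits, but they were taken only between moves, with about 0.5 N of noise.

**Tube:** The last top-camera check put its axis about 0.4 mm sideways and 0.9 mm lengthwise from the line's middle. The wrist camera, before lift-off, gave about 0.6 mm sideways and 0.7° off parallel. The tube had not moved between the two top-camera checks after lift-off.

**Block and bystanders:** The block looked flat, centred and aligned on its stand, and the gripper was open and clear above it. The dish, vial, plate, rack, tip box and beaker showed no visible change in the top image. The reagent bottle was partly hidden by the arm there, but looked unmoved in the scene view.

**Disagreements:** Before the roll, the top and wrist cameras differed by about 5 mm on where the tube and line were, probably because the arm was still settling. They agreed within 1 mm on the distance between tube and line, which is what the roll used. My first automatic outline of the block's white plate failed, so I used the grip outline instead.

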